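# Clear, try and hold open the finishing chest

## Task

Hang the wire basket that stands on the yellow finishing chest by its blue handle on the steel hook of the timber post. Then try the lid with a gentle tug on its steel pull before you touch the red thumb slide; if the catch holds it, do not force it but draw the slide back to free it and return to the pull. Raise the lid by the pull to about 55 degrees and finish still holding it there, for it falls shut by itself; leave everything else on the bench where it is.

Things in the scene. Friction and masses are not known exactly. Their poses are not given: they have to be found in the camera images.
- basket: Loose wire basket with sanding blocks in it, about 0.25 kg, 90 (x) x 130 (y) x 50 mm high, standing on the chest's lid at the start. Origin: centre of its underside; z up. A fixed hoop handle rises from the middles of its two end walls (at y = -65 and +65 mm) to a straight blue round bar along y.
- basket_bar (a point): Middle of the basket's blue handle bar, on the bar's axis, 125 mm above the basket's underside. The bar is round, 10 mm thick, runs along the basket's y axis and is straight for 45 mm either side of this point; 70 mm are free between it and the basket's rim. Axes as basket.
- hook_post: Fixed timber post, 45 (x) x 60 (y) mm, 268 mm high on a 100 x 90 mm steel foot, with one steel hook on its front (-x) face. Origin: centre of the foot's underside; the hook points along the post's -x axis, which looks roughly towards the robot; z up.
- hook_seat (a point): Where the axis of the basket's bar lies when it hangs, bar along the post's y: 231 mm above the bench, 80 mm in front of the post's centre, 57 mm before its face. The hook, an 8 mm round rod, comes out of the face along -x, falls gently to its lowest place (rod axis 222 mm up) 4 mm in front of this point, then turns up to its tip 20 mm in front of this point, tip top 244 mm up.
- chest: Fixed yellow steel chest for tins of finish, 200 deep (x) x 360 wide (y) x 125 mm high, 150 mm with its lid shut. Origin: centre of its underside; its front looks along its -x axis (towards the robot), z up. The lid is hinged along the far (+x) top edge.
- lid_hinge (a point): Middle of the lid's hinge line: 100 mm behind (+x) the chest's centre, 125 mm above the bench; the line runs along the chest's y axis. Its axes turn with the lid.
- lid (a joint): Angle of the lid in rad: 0 shut, grows as its front edge rises, stop at 1.2. The lid is about 0.8 kg, takes about 4 N at the pull to lift and always falls shut when let go. Shut and caught, it has about 0.02 rad of play (4 mm at the pull) and then stops hard; if not caught it simply goes on rising.
- pull: Steel pull on the lid's front: a round bar 10 mm thick, 100 mm long along y, a stay at each end. Origin: middle of the bar's axis; 241 mm in front (-x) of and 12.5 mm above the hinge line. Shut: 141 mm in front of the chest's centre, 137.5 mm above the bench, 33 mm free between bar and lid. Turns with the lid. Can be taken from above; the round bar turns in the fingers as the lid rises.
- latch: Black catch cover on the chest's front, 44 (x) x 96 (y) x 42 mm high, its top 122 mm above the bench. Origin: centre of its top, 118 mm to the right (-y) of the chest's centre and 122 mm in front of it. Inside it a hidden bolt may or may not have passed through the lid's tongue: nothing outside shows which. Axes as chest.
- tongue: Steel tongue 20 mm wide on the lid's front, 90 mm to the right (-y) of the lid's middle, that dips into the catch cover when the lid is shut. Origin: on the lid's front face at the lid's lower edge.
- slide (a joint): Thumb slide of the catch in m: 0 at rest, grows as it is moved along the chest's -y axis (away from the pull), stop at 0.018. It takes about 3 N, has no spring and stays where it is left. Fully back it has drawn the bolt clear, and the bolt then stays clear.
- slide_tab (a point): Centre of the slide's red thumb tab, which stands on top of the catch cover: 16 (x) x 12 (y) x 18 mm high, this point 10 mm above the cover's top. The lid's front face is 25 mm behind (+x) it. At rest it is 118 mm to the right (-y) of the chest's centre and 128 mm in front of it.
- glue: White glue bottle, 60 mm thick, 170 mm high, behind the chest on the left; bystander. Origin: centre of its underside.
- tin: Blue paint tin, 80 mm thick, 85 mm high, to the right of the chest; bystander. Origin: centre of its underside.
- tape: Blue roll of tape lying flat, 100 mm across, 25 mm high, on the bench before the chest; bystander. Origin: centre of its underside.
- hammer: Hammer with a wooden handle, about 250 mm long and 35 mm high, lying on the bench at the front right; bystander.
- offcut: Dark timber offcut, 60 x 160 x 35 mm, behind the chest; bystander. Origin: centre of its underside.
- brush: Paint brush lying flat on the bench at the front left; bystander.
- clamp: Yellow and black bar clamp, 200 mm long, lying at the right; bystander.
There are look-alikes about, which are no part of the job. What is shaped like the basket but orange is not meant.

How it is judged:
On the way, in this order (a step that is already met when the one before it is completed fails the run):
1. the basket hangs by its handle on the hook, let go (distance between basket_bar and hook_seat below 0.025 m and contact force between basket and hook_post above 1 N and contact force between the fingers and basket below 0.1 N), for 0.2 s.
2. the lid has been tried by its pull, the slide still untouched (value of joint lid above 0.01 rad and value of joint slide below 0.005 m and contact force between the fingers and pull above 0.5 N), for 0.1 s.
3. the lid is raised past 45 degrees (value of joint lid above 0.8 rad), for 0.1 s.
At the end, for the whole second after the job is handed in: The lid is held still by the fingers on its pull at 0.80 to 1.12 rad (46 to 64 degrees), and the basket hangs by its bar on the hook (bar middle within 25 mm of the seat), almost still (under 0.1 m/s) and not touched by the robot (all of step 1 and value of joint lid between 0.8 and 1.12 rad and velocity of joint lid between -0.1 and 0.1 rad/s and contact force between the fingers and pull above 1 N and linear speed of basket below 0.1 m/s and contact force between the arm and basket below 0.1 N); the arm keeps its last pose, push and grip.
It fails at once if the catch is forced (over 40 N on the bolt) (contact force between tongue and latch above 40 N).
It fails at once if something else on the bench is moved by more than 30 mm (distance of any of glue, tin, tape, hammer, offcut, brush, clamp from where it was at the start of the episode above 0.03 m).
It also fails if it takes over 72 s, if anything falls off the work surface, if the arm or the gripper's body presses on something with over 40 N, if the wrist force passes 120 N, or if a joint passes its speed limit or range.

## Robot

A 6-joint arm with a two-finger parallel gripper is mounted at the origin on the work surface. World frame = base frame: x ahead of the robot, y to its left, z up, the work surface at z = 0. Lengths are in m, angles in rad, forces in N, time in s.
With the tool pointing down it reaches from about 0.35 to 0.85 m from the base axis. Payload 8.1 kg.
Tool frame: the origin (TCP) lies midway between the tips of the shut fingers; the grasp point (between the pads) lies robot.pinch_z behind it (robot.pinch_z is the distance from the TCP to the grasp point, in m); z points along the fingers, x is the direction in which the jaws open and shut, and the axes are right-handed (so a half turn about z gives the same grasp; the last joint's range is limited). The gripper opens to 93 mm and grips with 3 to 60 N. Pads are 15 mm wide; open, the fingers measure 128 mm over their backs; the gripper's body (75 mm by 188 mm) begins 65 mm behind the grasp point.
Start: joints at [1.264, 0.13, 1.488, -0, 1.523, -0.085], TCP at [0.132, 0.585, 0.219] pointing down, gripper open.
Joint ranges: [-2.96, 2.96], [-0.89, 2.26], [0.02, 2.5], [-1.34, 4.48], [0, 2.73], [-2.66, 2.66]. Speed limits (rad/s): [2.39, 2.39, 2.79, 3.14, 3.14, 3.14].

## Interface

Orientations are given as a unit quaternion [w, x, y, z].
In Python, from cell import robot gives the robot as it stands.
- The arm moves only by the tool arm_command, never from a script. Its argument "motion" is a list of rows, each an object with "translation": the shift along the tool's x, y, z in cm, a list of three; "spin": the turn about the tool's z in rad. In form: [{"translation": [dx, dy, dz], "spin": spin}, ...]. A call has 1 to 12 rows; each row shifts and turns the commanded pose from where the row before left it, along the tool's axes as they then stand; what a row does not reach is not made up. A row lasts 1/10 s, in which the tool goes at most 50 mm and 8.59 degrees, less where a joint would pass 70% of its speed; a pose out of reach is approached as far as the arm can. A call with a gripper value outside its range is refused whole. "claw" is the closure, from 0 (fully open) to 1 (shut), set as the call begins (left out, the last holds). The fingers move at their own pace and stop on an object; the grip force is fixed at half the most. Time passes only in rows, so rows that do not move let the fingers close. It gives the time, the measured TCP pose, the force and the opening at its end, in the units of the state.
- robot.sense(): the state, without advancing time (a new reading comes with each control period).
- robot.snapshot(name): name is "scene" or "top"; returns a dict with "image" (420x560x3 uint8, red, green, blue), "mtx" (3x3 intrinsics, pixels), "R" (3x3) and "t" (3): a world point X has camera coordinates R X + t. Camera axes: x right, y down, z forward; pixel columns grow to the right and rows downward; lengths in m; the calibration is good to about 2 mm. A picture is of the moment at which its call begins. There is no depth.
- robot.hand_in(): hands the job in, once; it reports no verdict.
The state is a dict: "clock": time; "joint_pos": joint angles; "dq": joint speeds; "tau": joint torques, N m; "position": TCP position; "ee_rot": TCP orientation; "ft_force": force on the tool from outside, world axes, zero at the start; "torque": the same for the moment, N m; "finger_gap": opening from 0.0 (shut) to 1.0 (fully open).
Only numpy, scipy, OpenCV 4.12 (cv2) and the standard library are available. Lean on these libraries where they do the work, as an engineer would, in place of code of your own. Each camera call takes 0.05 s, during which the arm holds its last target.

## Working session

There is one attempt and no reset: what is moved stays moved. The work goes in short steps, Python scripts to look and compute and a tool call to move; the robot and the scene stay as the last step left them, time stands still between calls to the robot, and variables do not carry over. Pictures are saved under pics/ and viewed, and the job is handed in when it is done.

Besides the shell and the picture viewer there is one more tool, called after "Request:" as name([rows], argument=value, ...), one row to a line, values as JSON. arm_command: Moves the arm, as the interface text tells. Its arguments: {"type":"object","properties":{"motion":{"type":"array","items":{"type":"object","properties":{"translation":{"type":"array","items":{"type":"number"}},"spin":{"type":"number"}}}},"claw":{"type":"number"}},"required":["motion"]}

```bash
mkdir -p pics; ls
python3 - <<'E'
from cell import robot
import cv2,pickle
print(robot.sense()); print(robot.pinch_z)
for n in("scene","top"):
    s=robot.snapshot(n); pickle.dump(s,open(f'pics/{n}0.pkl','wb')); cv2.imwrite(f'pics/{n}0.png',s['image'][:,:,::-1])
    print(n,s['mtx'],s['R'],s['t'])
E
```

```text
pics
{'clock': 0.0, 'joint_pos': array([ 1.26359722e+00,  1.31161074e-01,  1.48928159e+00, -2.01339835e-05,
        1.52301565e+00, -8.53971978e-02]), 'dq': array([-1.75316052e-03,  4.40857866e-04, -1.10604842e-03, -2.22268701e-04,
       -2.80959701e-05, -9.32749998e-04]), 'tau': array([ 6.35819961e-04, -5.59866643e+01, -4.91739178e+01,  7.68445828e-02,
        3.58843070e-02, -2.29586140e-04]), 'position': array([0.13180057, 0.58475017, 0.21758625]), 'ee_rot': array([ 5.26654319e-04,  7.81020398e-01,  6.24504817e-01, -7.70008991e-04]), 'ft_force': array([ 0.49296032, -0.05470855,  0.47382537]), 'torque': array([ 0.01652098, -0.00865297,  0.05238869]), 'finger_gap': 0.9978755349079954}
0.0188
scene [[399.52491353   0.         279.22840609]
 [  0.         399.52491353 208.86681618]
 [  0.           0.           1.        ]] [[-0.03444498  0.99939101 -0.00558195]
 [ 0.75553677  0.02238345 -0.65472374]
 [-0.65420007 -0.02676931 -0.75584765]] [ 0.12649012 -0.277125    1.85674802]
top [[408.34859879   0.         276.19972394]
 [  0.         408.34859879 213.86812427]
 [  0.           0.           1.        ]] [[-1.23732431e-02 -9.99923426e-01 -2.14279216e-04]
 [-9.73872914e-01  1.20994852e-02 -2.26771142e-01]
 [ 2.26756369e-01 -2.59721374e-03 -9.73948050e-01]] [-0.08463655  0.54582006  1.43954604]
```

View pics/scene0.png

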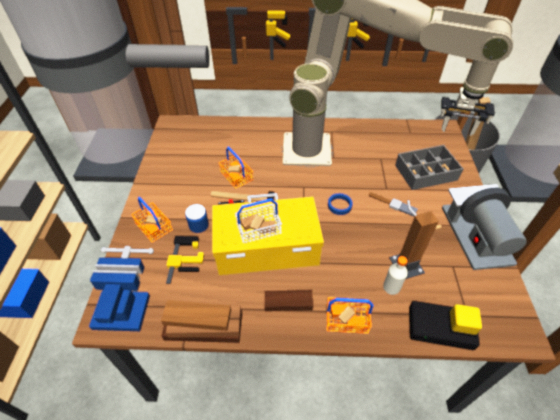

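View pics/top0.png

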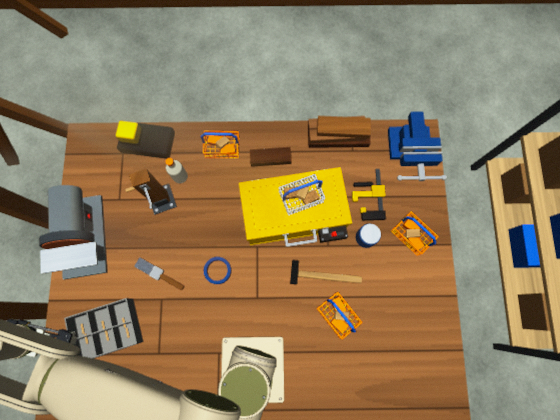

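The grey wire basket is on the chest at top (302,193) and scene (260,218). The look-alikes are orange baskets at top (220,143), (415,233) and (340,315). The grey one on the chest fits the description, so I'll check it in close crops.

```bash
cat > h.py <<'E'
import numpy as np,cv2,pickle
def crop(s,x0,y0,x1,y1,k,name):
    im=s['image'][y0:y1,x0:x1,::-1]; im=cv2.resize(im,None,fx=k,fy=k,interpolation=cv2.INTER_CUBIC)
    for u in range((x0+9)//10*10,x1,10):
        cv2.line(im,((u-x0)*k,0),((u-x0)*k,5 if u%50 else 12),(0,0,255),1)
        if u%20==0: cv2.putText(im,str(u),((u-x0)*k+1,18),0,.35,(255,0,255),1)
    for v in range((y0+9)//10*10,y1,10):
        cv2.line(im,(0,(v-y0)*k),(5,(v-y0)*k),(0,0,255),1)
        if v%20==0: cv2.putText(im,str(v),(6,(v-y0)*k+4),0,.35,(255,0,255),1)
    cv2.imwrite(name,im)
def proj(s,X):
    c=s['R']@np.asarray(X,float)+s['t']; p=s['mtx']@c; return p[:2]/p[2]
def atz(s,uv,z):
    d=s['R'].T@np.linalg.solve(s['mtx'],[uv[0],uv[1],1]); o=-s['R'].T@s['t']
    return o+d*(z-o[2])/d[2]
def tri(sa,a,sb,b):
    A=[];B=[]
    for s,uv in((sa,a),(sb,b)):
        d=s['R'].T@np.linalg.solve(s['mtx'],[uv[0],uv[1],1]);d/=np.linalg.norm(d);o=-s['R'].T@s['t']
        P=np.eye(3)-np.outer(d,d);A.append(P);B.append(P@o)
    return np.linalg.lstsq(np.vstack(A),np.hstack(B),rcond=None)[0]
ld=lambda n:pickle.load(open(f'pics/{n}.pkl','rb'))
E
python3 - <<'E'
from h import *
t=ld('top0');s=ld('scene0')
crop(t,230,160,390,260,5,'pics/tc.png');crop(t,110,150,210,225,7,'pics/tp.png')
crop(s,200,180,330,280,6,'pics/sc.png');crop(s,380,200,450,300,6,'pics/sp.png')
E
```

```text
(no output)
```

View pics/tc.png

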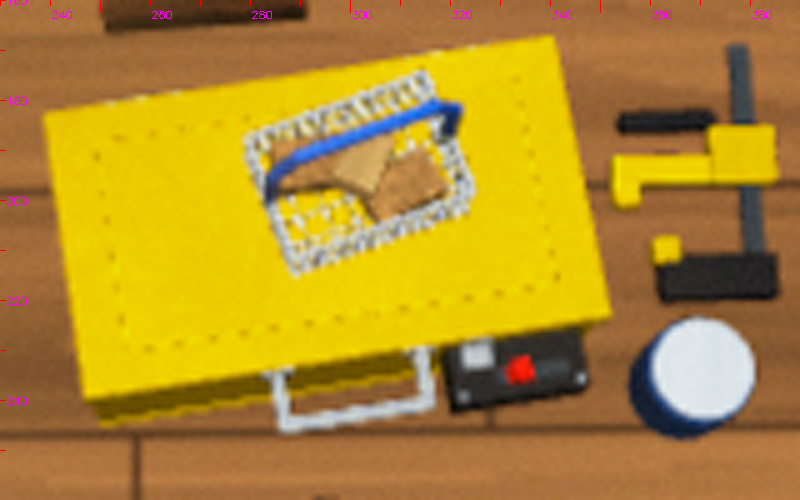

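View pics/tp.png

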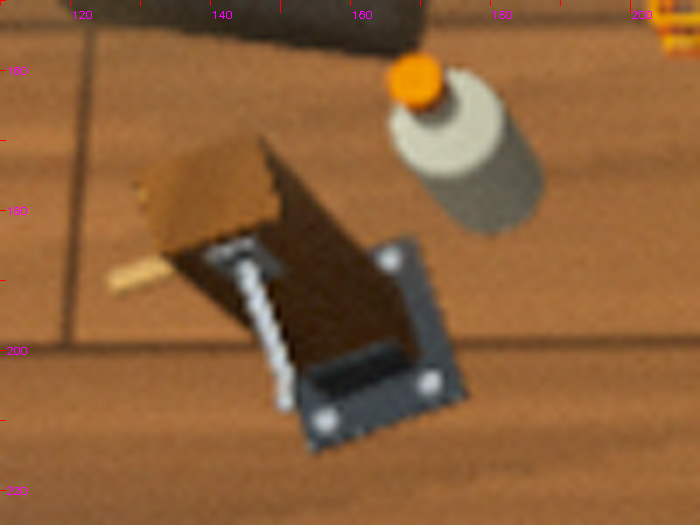

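View pics/sc.png

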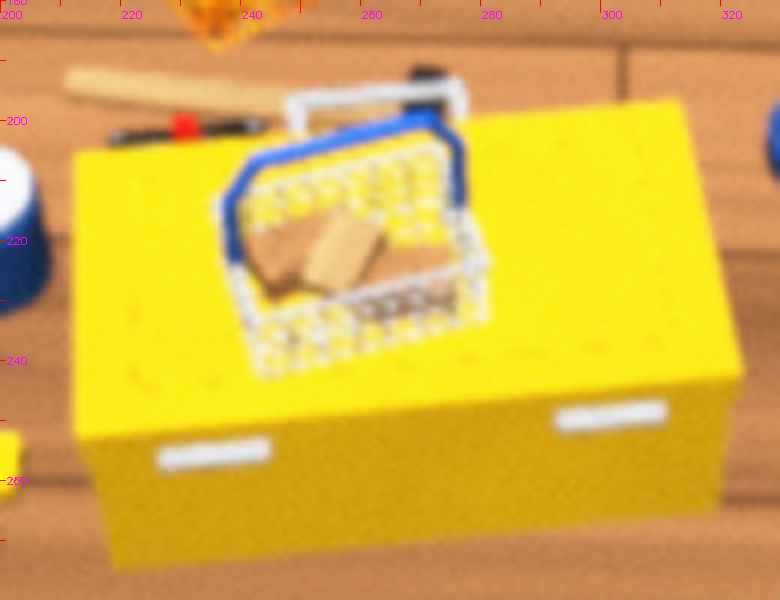

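View pics/sp.png

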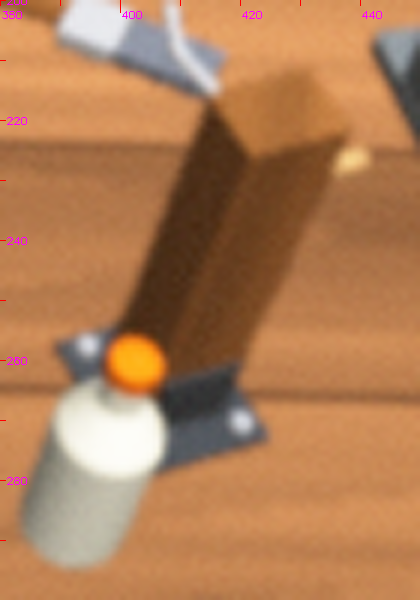

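```bash
cat > m.py <<'E'
from h import *
from scipy.optimize import least_squares
t=ld('top0');s=ld('scene0')
def yawR(a): return np.array([[np.cos(a),-np.sin(a),0],[np.sin(a),np.cos(a),0],[0,0,1]])
def fit(obs,x0,name):
    def f(p):
        R=yawR(p[2]); return np.concatenate([proj(c,R@np.array(X)+[p[0],p[1],0])-uv for c,X,uv in obs])
    r=least_squares(f,x0,loss='soft_l1'); print(name,r.x.round(4),'deg',np.degrees(r.x[2]).round(2)); print(r.fun.reshape(-1,2).round(1).tolist()); return r.x
T=lambda x,y:(230+x/5-.4,160+y/5-.4)
S=lambda x,y:(200+x/6-.4,180+y/6-.4)
Pp=lambda x,y:(110+x/7-.43,150+y/7-.43)
Q=lambda x,y:(380+x/6-.4,200+y/6-.4)
# chest: image-left = +y
h=.15
chest=fit([(t,(.1,.18,h),T(45,113)),(t,(.1,-.18,h),T(553,37)),(t,(-.1,-.18,h),T(610,315)),(t,(-.1,.18,h),T(85,398)),
 (s,(-.1,-.18,h),S(75,152)),(s,(-.1,.18,h),S(682,98)),(s,(.1,.18,h),S(743,372)),(s,(.1,-.18,h),S(77,437)),
 (t,(-.141,.05,.1375),T(288,422)),(t,(-.141,-.05,.1375),T(428,405)),(t,(-.128,-.118,.141),T(520,366))],[.6,0,0],'chest')
bar=fit([(t,(0,.045,.275),T(295,160)),(t,(0,-.045,.275),T(437,106)),(s,(0,-.045,.275),S(250,160)),(s,(0,.045,.275),S(432,118)),
 (t,(.045,-.065,.2),T(430,72)),(t,(-.045,-.065,.2),T(473,208)),(t,(-.045,.065,.15),T(297,272)),(s,(.045,.065,.2),S(490,262))],[.6,0,0],'basket')
print('bar tri',tri(t,T(366,133),s,S(341,139)))
H=.268
post=fit([(t,(.0225,-.03,H),Pp(262,135)),(t,(-.0225,-.03,H),Pp(282,215)),(t,(.0225,.03,H),Pp(140,178)),
 (t,(.05,-.045,.006),Pp(415,238)),(t,(-.05,-.045,.006),Pp(467,398)),(t,(-.05,.045,.006),Pp(313,450)),(t,(-.1,0,.243),Pp(286,402)),
 (s,(-.0225,.03,H),Q(303,68)),(s,(-.0225,-.03,H),Q(208,98)),(s,(.0225,-.03,H),Q(250,158)),(s,(.0225,.03,H),Q(348,130)),
 (s,(.05,-.045,.006),Q(150,470)),(s,(.05,.045,.006),Q(267,438)),(s,(-.05,-.045,.006),Q(55,345))],[.7,.3,.2],'post')
W=lambda p,X:yawR(p[2])@np.array(X)+[p[0],p[1],0]
print('seat',W(post,(-.08,0,.231)),'pull',W(chest,(-.141,0,.1375)),'tab',W(chest,(-.128,-.118,.132)),'hinge',W(chest,(.1,0,.125)),'barmid',W(bar,(0,0,.275)))
E
python3 m.py
```

```text
chest [ 0.5654 -0.1543  0.1454] deg 8.33
[[0.5, 0.6], [-0.8, 0.6], [-1.0, -0.6], [0.5, -1.0], [0.7, 0.9], [-1.2, 1.3], [-1.4, -0.2], [0.5, -0.8], [-0.7, 0.6], [0.0, -0.5], [0.5, 0.4]]
basket [ 0.5848 -0.1779  0.3311] deg 18.97
[[1.3, -0.8], [-0.7, 0.9], [1.3, -0.3], [-1.7, 0.4], [-0.7, 0.6], [0.3, -2.6], [-1.3, 0.7], [-1.2, 0.1]]
bar tri [ 0.58493703 -0.17717042  0.27529274]
post [0.6248 0.3501 0.3463] deg 19.84
[[-0.8, -1.2], [0.3, -0.2], [-1.2, -1.1], [-0.1, -0.7], [0.2, -0.3], [-0.3, 0.3], [-0.0, -0.0], [0.2, -0.8], [-0.8, -1.2], [-0.2, -0.5], [0.7, -0.6], [-2.9, 1.3], [0.3, -0.3], [-0.7, -0.6]]
seat [0.54955115 0.32295253 0.231     ] pull [ 0.42585718 -0.17475548  0.1375    ] tab [ 0.45581859 -0.28962633  0.132     ] hinge [ 0.66431361 -0.13983372  0.125     ] barmid [ 0.58480191 -0.17789023  0.275     ]
```

```bash
cat > go.py <<'E'
import numpy as np
from scipy.spatial.transform import Rotation as Ro
def plan(x,y,z,yaw=None,step=3.0,st=None):
    if st is None:
        from cell import robot; st=robot.sense()
    R=Ro.from_quat(st['ee_rot'],scalar_first=True).as_matrix()
    cy=np.arctan2(R[1,0],R[0,0]); sp=0
    if yaw is not None:
        sp=(cy-yaw+np.pi/2)%np.pi-np.pi/2
        R=R@Ro.from_euler('z',sp).as_matrix()
    d=R.T@(np.array([x,y,z])-st['position'])*100
    print('t',round(st['clock'],2),'pos',st['position'].round(4),'yaw',np.degrees(cy).round(2),'tilt',R[:,2].round(3),'F',st['ft_force'].round(1),'gap',round(st['finger_gap'],3))
    print('spin first',round(sp,3),'then tool shift cm',d.round(2),'rows',np.ceil(np.linalg.norm(d)/step))
E
python3 - <<'E'
from m import *
o=[(t,(0,.045,.275),T(295,160)),(t,(0,-.045,.275),T(437,106)),(s,(0,-.045,.275),S(250,160)),(s,(0,.045,.275),S(432,118))]
def f(p):
    return np.concatenate([proj(c,yawR(p[2])@(np.array(X)*[1,p[3],1])+[p[0],p[1],0])-uv for c,X,uv in o])
print(least_squares(f,[.58,-.18,.3,1]).x)
from go import plan
plan(.5916,-.1978,.378,.335)
E
```

```text
chest [ 0.5654 -0.1543  0.1454] deg 8.33
[[0.5, 0.6], [-0.8, 0.6], [-1.0, -0.6], [0.5, -1.0], [0.7, 0.9], [-1.2, 1.3], [-1.4, -0.2], [0.5, -0.8], [-0.7, 0.6], [0.0, -0.5], [0.5, 0.4]]
basket [ 0.5848 -0.1779  0.3311] deg 18.97
[[1.3, -0.8], [-0.7, 0.9], [1.3, -0.3], [-1.7, 0.4], [-0.7, 0.6], [0.3, -2.6], [-1.3, 0.7], [-1.2, 0.1]]
bar tri [ 0.58493703 -0.17717042  0.27529274]
post [0.6248 0.3501 0.3463] deg 19.84
[[-0.8, -1.2], [0.3, -0.2], [-1.2, -1.1], [-0.1, -0.7], [0.2, -0.3], [-0.3, 0.3], [-0.0, -0.0], [0.2, -0.8], [-0.8, -1.2], [-0.2, -0.5], [0.7, -0.6], [-2.9, 1.3], [0.3, -0.3], [-0.7, -0.6]]
seat [0.54955115 0.32295253 0.231     ] pull [ 0.42585718 -0.17475548  0.1375    ] tab [ 0.45581859 -0.28962633  0.132     ] hinge [ 0.66431361 -0.13983372  0.125     ] barmid [ 0.58480191 -0.17789023  0.275     ]
[ 0.58487044 -0.17708011  0.35123226  1.10045039]
t 0.1 pos [0.1318 0.5848 0.2177] yaw 77.29 tilt [-0.    -0.002 -1.   ] F [-0.1  0.8 -0.8] gap 1.0
spin first 1.014 then tool shift cm [ 17.68  89.05 -15.93] rows 31.0
```

Request:
arm_command([
  {"translation": [0, 0, -2], "spin": 0.127},
  {"translation": [0, 0, -2], "spin": 0.127},
  {"translation": [0, 0, -2], "spin": 0.127},
  {"translation": [0, 0, -2], "spin": 0.127},
  {"translation": [0, 0, -2], "spin": 0.127},
  {"translation": [0, 0, -2], "spin": 0.127},
  {"translation": [0, 0, -2], "spin": 0.127},
  {"translation": [0, 0, -2], "spin": 0.127},
])

```text
clock: 0.9
position: [0.1319, 0.5851, 0.3789]
ee_rot: [0.0, 0.987, 0.163, -0.0]
ft_force: [-0.0, -0.7, 0.2]
finger_gap: 0.998
```

Request:
arm_command([
  {"translation": [0.73, 2, 0]},
  {"translation": [0.73, 3.7, 0]},
  {"translation": [0.73, 3.7, 0]},
  {"translation": [0.73, 3.7, 0]},
  {"translation": [0.73, 3.7, 0]},
  {"translation": [0.73, 3.7, 0]},
  {"translation": [0.73, 3.7, 0]},
  {"translation": [0.73, 3.7, 0]},
  {"translation": [0.73, 3.7, 0]},
  {"translation": [0.73, 3.7, 0]},
  {"translation": [0.73, 3.7, 0]},
  {"translation": [0.73, 3.7, 0]},
])

```text
invalid input at $.motion[0]: expected keys translation, spin
```

Request:
arm_command([
  {"translation": [0.73, 3.7, 0]},
  {"translation": [0.73, 3.7, 0]},
  {"translation": [0.73, 3.7, 0]},
  {"translation": [0.73, 3.7, 0]},
  {"translation": [0.73, 3.7, 0]},
  {"translation": [0.73, 3.7, 0]},
  {"translation": [0.73, 3.7, 0]},
  {"translation": [0.73, 3.7, 0]},
  {"translation": [0.73, 3.7, 0]},
  {"translation": [0.73, 3.7, 0]},
  {"translation": [0.73, 3.0, 0]},
  {"translation": [0, 0, 0]},
])

```text
invalid input at $.motion[0]: expected keys translation, spin
```

Run:
```python
from go import plan
plan(.5916,-.1978,.2562,.338)
```

```text
t 0.9 pos [0.1319 0.5851 0.3789] yaw 18.78 tilt [-0.    -0.001 -1.   ] F [-0.  -0.7  0.2] gap 0.998
spin first -0.01 then tool shift cm [17.42 89.1  12.32] rows 31.0
```

Spin is a required key, so I'll resend with it.

Request:
arm_command([
  {"translation": [0.73, 2, 0], "spin": -0.01},
  {"translation": [0.73, 3.7, 0], "spin": 0},
  {"translation": [0.73, 3.7, 0], "spin": 0},
  {"translation": [0.73, 3.7, 0], "spin": 0},
  {"translation": [0.73, 3.7, 0], "spin": 0},
  {"translation": [0.73, 3.7, 0], "spin": 0},
  {"translation": [0.73, 3.7, 0], "spin": 0},
  {"translation": [0.73, 3.7, 0], "spin": 0},
  {"translation": [0.73, 3.7, 0], "spin": 0},
  {"translation": [0.73, 3.7, 0], "spin": 0},
  {"translation": [0.73, 3.7, 0], "spin": 0},
  {"translation": [0.73, 3.7, 0], "spin": 0},
])

```text
clock: 2.1
position: [0.3583, 0.211, 0.3784]
ee_rot: [0.0, 0.985, 0.171, -0.0]
ft_force: [0.7, 0.7, 0.6]
finger_gap: 0.996
```

Request:
arm_command([
  {"translation": [0.73, 3.7, 0], "spin": 0},
  {"translation": [0.73, 3.7, 0], "spin": 0},
  {"translation": [0.73, 3.7, 0], "spin": 0},
  {"translation": [0.73, 3.7, 0], "spin": 0},
  {"translation": [0.73, 3.7, 0], "spin": 0},
  {"translation": [0.73, 3.7, 0], "spin": 0},
  {"translation": [0.73, 3.7, 0], "spin": 0},
  {"translation": [0.73, 3.7, 0], "spin": 0},
  {"translation": [0.73, 3.7, 0], "spin": 0},
  {"translation": [0.73, 3.7, 0], "spin": 0},
  {"translation": [0.73, 3, 0], "spin": 0},
  {"translation": [0, 0, 0], "spin": 0},
])

```text
clock: 3.3
position: [0.5687, -0.1403, 0.3763]
ee_rot: [-0.0, 0.986, 0.169, -0.002]
ft_force: [0.2, 0.8, 0.1]
finger_gap: 1.002
```

Run:
```python
from go import plan
plan(.5916,-.1978,.2562,.338)
from cell import robot
from h import *
t=robot.snapshot('scene');pickle.dump(t,open('pics/s1.pkl','wb'));crop(t,180,140,330,260,5,'pics/s1.png')
t=robot.snapshot('top');crop(t,180,120,390,280,3,'pics/t1.png')
```

```text
t 3.3 pos [ 0.5687 -0.1403  0.3763] yaw 19.47 tilt [-0.003  0.    -1.   ] F [0.2 0.8 0.1] gap 1.002
spin first 0.002 then tool shift cm [ 0.29  6.2  12.  ] rows 5.0
```

View pics/s1.png

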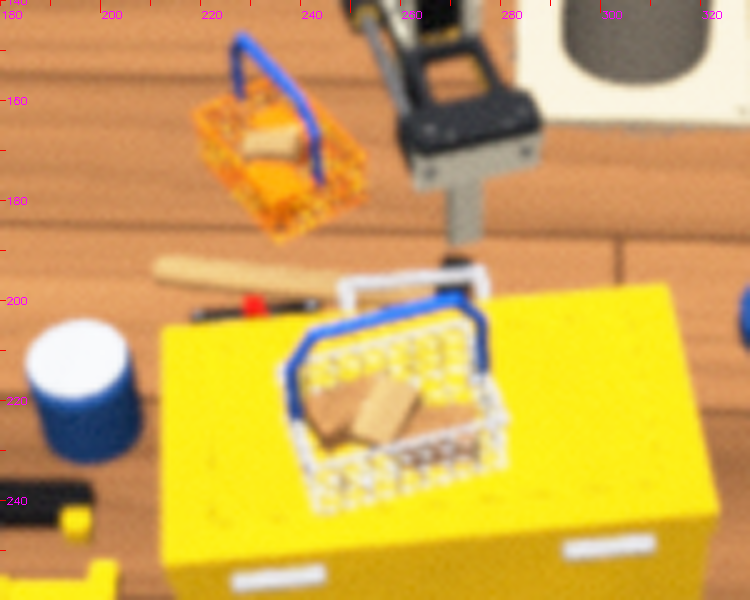

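The basket stands unchanged. The gripper is short of it, at (265,175–240), so I'll move the rest of the way and then down.

Request:
arm_command([
  {"translation": [0.1, 2, 0], "spin": 0},
  {"translation": [0.1, 2, 0], "spin": 0},
  {"translation": [0.1, 2.2, 0], "spin": 0},
  {"translation": [0, 0, 0], "spin": 0},
  {"translation": [0, 0, 0], "spin": 0},
])

```text
clock: 3.9
position: [0.5915, -0.1935, 0.3788]
ee_rot: [-0.0, 0.985, 0.171, -0.0]
ft_force: [-0.4, -0.2, -0.6]
finger_gap: 1.0
```

Run:
```python
from go import plan
plan(.5916,-.1978,.2562,.338)
from cell import robot
from h import *
t=robot.snapshot('scene');crop(t,180,140,330,260,5,'pics/s2.png')
```

```text
t 3.9 pos [ 0.5915 -0.1935  0.3788] yaw 19.68 tilt [-0.     0.001 -1.   ] F [-0.4 -0.2 -0.6] gap 1.0
spin first 0.005 then tool shift cm [-0.13  0.41 12.26] rows 5.0
```

View pics/s2.png

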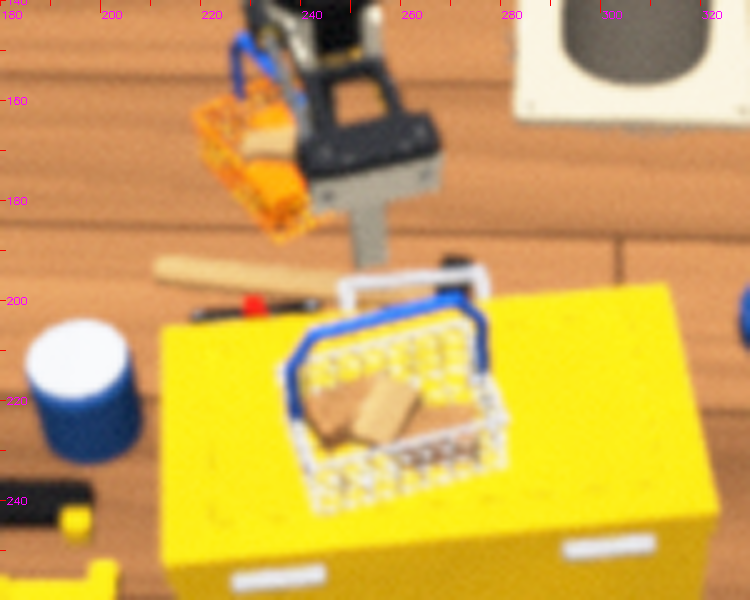

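The finger (252,190) is lined up just left of the bar middle (257,203). I'll go down and grip.

Request:
arm_command([
  {"translation": [-0.1, 0.4, 2], "spin": 0},
  {"translation": [0, 0, 3], "spin": 0},
  {"translation": [0, 0, 3], "spin": 0},
  {"translation": [0, 0, 2.5], "spin": 0},
  {"translation": [0, 0, 1.7], "spin": 0},
  {"translation": [0, 0, 0], "spin": 0},
  {"translation": [0, 0, 0], "spin": 0},
])

```text
clock: 4.65
position: [0.5921, -0.1977, 0.2575]
ee_rot: [0.0, 0.985, 0.171, 0.0]
ft_force: [0.2, -0.3, 0.9]
finger_gap: 0.998
```

Run:
```python
from go import plan
plan(.5916,-.1978,.2562,.338)
from cell import robot
from h import *
t=robot.snapshot('scene');crop(t,180,140,330,260,5,'pics/s3.png')
```

```text
t 4.65 pos [ 0.5921 -0.1977  0.2575] yaw 19.71 tilt [ 0.  0. -1.] F [ 0.2 -0.3  0.9] gap 0.998
spin first 0.006 then tool shift cm [-0.05 -0.01  0.13] rows 1.0
```

View pics/s3.png

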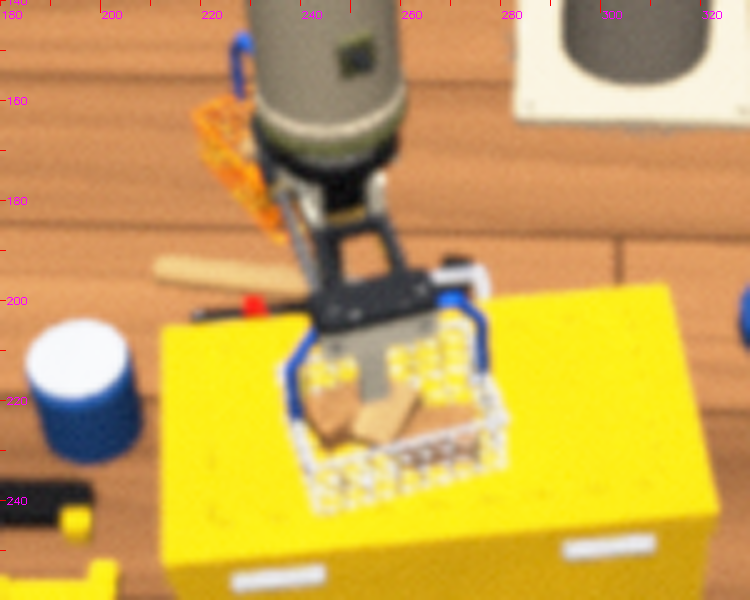

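Request:
arm_command([
  {"translation": [0, 0, 0], "spin": 0},
  {"translation": [0, 0, 0], "spin": 0},
  {"translation": [0, 0, 0], "spin": 0},
  {"translation": [0, 0, 0], "spin": 0},
  {"translation": [0, 0, 0], "spin": 0},
  {"translation": [0, 0, 0], "spin": 0},
  {"translation": [0, 0, 0], "spin": 0},
  {"translation": [0, 0, 0], "spin": 0},
], claw=1)

```text
clock: 5.5
position: [0.5921, -0.1987, 0.2566]
ee_rot: [-0.0, 0.985, 0.171, -0.0]
ft_force: [-0.5, 0.5, 0.3]
finger_gap: 0.362
```

Request:
arm_command([
  {"translation": [0, 0, -0.5], "spin": 0},
  {"translation": [0, 0, -1], "spin": 0},
  {"translation": [0, 0, -1.5], "spin": 0},
  {"translation": [0, 0, -2], "spin": 0},
  {"translation": [0, 0, -2], "spin": 0},
  {"translation": [0, 0, -1], "spin": 0},
  {"translation": [0, 0, 0], "spin": 0},
  {"translation": [0, 0, 0], "spin": 0},
  {"translation": [0, 0, 0], "spin": 0},
])

```text
clock: 6.4
position: [0.5917, -0.1985, 0.3353]
ee_rot: [-0.001, 0.985, 0.171, -0.001]
ft_force: [-0.4, -0.4, -0.1]
finger_gap: 0.006
```

Run:
```python
from go import plan
plan(.5916,-.1978,.2562,.338)
from cell import robot
from h import *
t=robot.snapshot('scene');pickle.dump(t,open('pics/s4.pkl','wb'));crop(t,180,120,330,240,5,'pics/s4.png')
t=robot.snapshot('top');pickle.dump(t,open('pics/t4.pkl','wb'));crop(t,230,130,390,250,5,'pics/t4.png')
```

```text
t 6.4 pos [ 0.5917 -0.1985  0.3353] yaw 19.65 tilt [-0.002  0.001 -1.   ] F [-0.4 -0.4 -0.1] gap 0.006
spin first 0.005 then tool shift cm [ 0.02 -0.06  7.91] rows 3.0
```

View pics/s4.png

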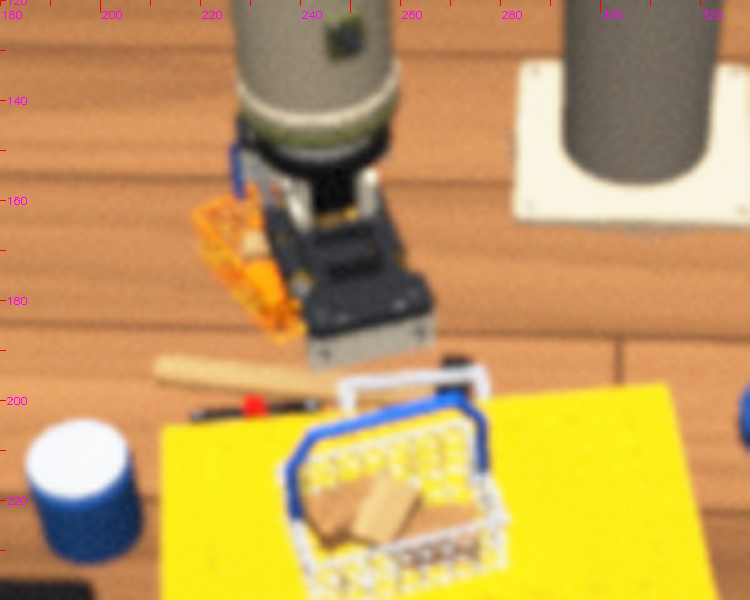

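View pics/t4.png

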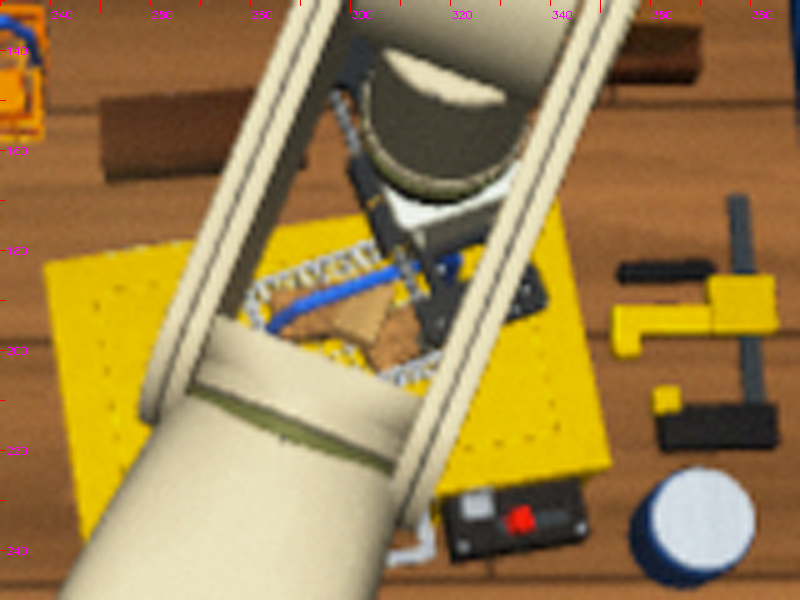

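The fingers were only part shut when I lifted. The basket is unmoved, with its handle still at (257,203). I'll open, go down again and allow longer to close.

Request:
arm_command([
  {"translation": [0, 0, 0], "spin": 0},
  {"translation": [0, 0, 0], "spin": 0},
  {"translation": [0, 0, 0], "spin": 0},
  {"translation": [0, 0, 0], "spin": 0},
  {"translation": [0, 0, 0], "spin": 0},
  {"translation": [0, 0, 0], "spin": 0},
  {"translation": [0, 0, 0], "spin": 0},
  {"translation": [0, 0, 0], "spin": 0},
  {"translation": [0, 0, 0], "spin": 0},
  {"translation": [0, 0, 0], "spin": 0},
], claw=0.3)

```text
clock: 7.5
position: [0.5921, -0.1987, 0.3367]
ee_rot: [0.0, 0.985, 0.171, 0.0]
ft_force: [-0.6, -0.0, 0.7]
finger_gap: 0.696
```

Request:
arm_command([
  {"translation": [0, 0, 2], "spin": 0},
  {"translation": [0, 0, 2], "spin": 0},
  {"translation": [0, 0, 2], "spin": 0},
  {"translation": [0, 0, 1.9], "spin": 0},
  {"translation": [0, 0, 0], "spin": 0},
  {"translation": [0, 0, 0], "spin": 0},
])

```text
clock: 8.1
position: [0.592, -0.1986, 0.2578]
ee_rot: [-0.0, 0.985, 0.171, -0.0]
ft_force: [-0.0, -0.6, 0.0]
finger_gap: 0.697
```

Request:
arm_command([
  {"translation": [0, 0, 0], "spin": 0},
  {"translation": [0, 0, 0], "spin": 0},
  {"translation": [0, 0, 0], "spin": 0},
  {"translation": [0, 0, 0], "spin": 0},
  {"translation": [0, 0, 0], "spin": 0},
  {"translation": [0, 0, 0], "spin": 0},
  {"translation": [0, 0, 0], "spin": 0},
  {"translation": [0, 0, 0], "spin": 0},
  {"translation": [0, 0, 0], "spin": 0},
  {"translation": [0, 0, 0], "spin": 0},
  {"translation": [0, 0, 0], "spin": 0},
  {"translation": [0, 0, 0], "spin": 0},
], claw=1)

```text
clock: 9.3
position: [0.5922, -0.1987, 0.2576]
ee_rot: [0.0, 0.985, 0.171, 0.0]
ft_force: [1.3, -1.3, -0.4]
finger_gap: 0.099
```

Request:
arm_command([
  {"translation": [0, 0, 0], "spin": 0},
  {"translation": [0, 0, -0.5], "spin": 0},
  {"translation": [0, 0, -1], "spin": 0},
  {"translation": [0, 0, -1.5], "spin": 0},
  {"translation": [0, 0, -2], "spin": 0},
  {"translation": [0, 0, -2], "spin": 0},
  {"translation": [0, 0, -1], "spin": 0},
  {"translation": [0, 0, 0], "spin": 0},
  {"translation": [0, 0, 0], "spin": 0},
])

```text
clock: 10.2
position: [0.5921, -0.1987, 0.3374]
ee_rot: [-0.0, 0.985, 0.171, -0.0]
ft_force: [-0.4, -0.3, -2.6]
finger_gap: 0.1
```

Run:
```python
from m import *
from go import plan
from cell import robot
v=yawR(post[2])
g=W(post,(-.08-.10,-.023,0))
plan(g[0],g[1],.34,post[2])
t=robot.snapshot('scene');pickle.dump(t,open('pics/s5.pkl','wb'));crop(t,180,120,330,240,5,'pics/s5.png')
```

```text
chest [ 0.5654 -0.1543  0.1454] deg 8.33
[[0.5, 0.6], [-0.8, 0.6], [-1.0, -0.6], [0.5, -1.0], [0.7, 0.9], [-1.2, 1.3], [-1.4, -0.2], [0.5, -0.8], [-0.7, 0.6], [0.0, -0.5], [0.5, 0.4]]
basket [ 0.5848 -0.1779  0.3311] deg 18.97
[[1.3, -0.8], [-0.7, 0.9], [1.3, -0.3], [-1.7, 0.4], [-0.7, 0.6], [0.3, -2.6], [-1.3, 0.7], [-1.2, 0.1]]
bar tri [ 0.58493703 -0.17717042  0.27529274]
post [0.6248 0.3501 0.3463] deg 19.84
[[-0.8, -1.2], [0.3, -0.2], [-1.2, -1.1], [-0.1, -0.7], [0.2, -0.3], [-0.3, 0.3], [-0.0, -0.0], [0.2, -0.8], [-0.8, -1.2], [-0.2, -0.5], [0.7, -0.6], [-2.9, 1.3], [0.3, -0.3], [-0.7, -0.6]]
seat [0.54955115 0.32295253 0.231     ] pull [ 0.42585718 -0.17475548  0.1375    ] tab [ 0.45581859 -0.28962633  0.132     ] hinge [ 0.66431361 -0.13983372  0.125     ] barmid [ 0.58480191 -0.17789023  0.275     ]
t 10.2 pos [ 0.5921 -0.1987  0.3374] yaw 19.65 tilt [-0. -0. -1.] F [-0.4 -0.3 -2.6] gap 0.1
spin first -0.003 then tool shift cm [  3.7  -48.21  -0.26] rows 17.0
```

View pics/s5.png

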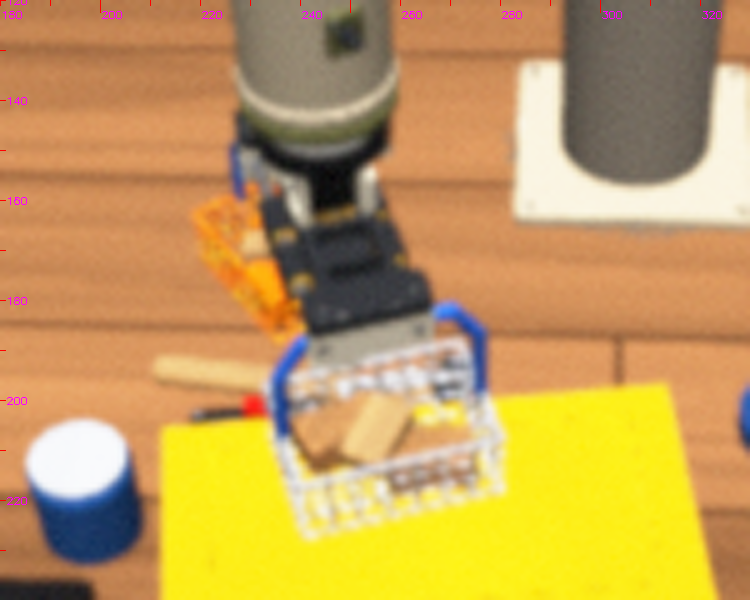

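Request:
arm_command([
  {"translation": [0.1, -1, 0], "spin": 0},
  {"translation": [0.2, -2, 0], "spin": 0},
  {"translation": [0.2, -2.5, 0], "spin": 0},
  {"translation": [0.2, -2.5, 0], "spin": 0},
  {"translation": [0.2, -2.5, 0], "spin": 0},
  {"translation": [0.2, -2.5, 0], "spin": 0},
  {"translation": [0.2, -2.5, 0], "spin": 0},
  {"translation": [0.2, -2.5, 0], "spin": 0},
  {"translation": [0.2, -2.5, 0], "spin": 0},
  {"translation": [0.2, -2.5, 0], "spin": 0},
  {"translation": [0.2, -2.5, 0], "spin": 0},
  {"translation": [0.2, -2.5, 0], "spin": 0},
])

```text
clock: 11.45
position: [0.5184, 0.0742, 0.3367]
ee_rot: [-0.0, 0.985, 0.171, -0.001]
ft_force: [0.4, 0.5, -2.1]
finger_gap: 0.096
```

Request:
arm_command([
  {"translation": [0.2, -2.5, 0], "spin": 0},
  {"translation": [0.2, -2.5, 0], "spin": 0},
  {"translation": [0.2, -2.5, 0], "spin": 0},
  {"translation": [0.2, -2.5, 0], "spin": 0},
  {"translation": [0.2, -2.5, 0], "spin": 0},
  {"translation": [0.2, -2.5, 0], "spin": 0},
  {"translation": [0.1, -2.5, 0], "spin": 0},
  {"translation": [0.1, -1.7, 0], "spin": 0},
  {"translation": [0, -1, 0], "spin": 0},
  {"translation": [0, 0, 0], "spin": 0},
  {"translation": [0, 0, 0], "spin": 0},
])

```text
clock: 12.55
position: [0.4647, 0.2673, 0.3373]
ee_rot: [0.0, 0.985, 0.171, -0.0]
ft_force: [-0.2, -0.4, -2.7]
finger_gap: 0.094
```

```bash
python3 - <<'E' | tail -2
from m import *
from go import plan
from cell import robot
g=W(post,(-.08-.10,-.023,0))
plan(g[0],g[1],.245,post[2])
t=robot.snapshot('scene');pickle.dump(t,open('pics/s6.pkl','wb'));crop(t,330,130,460,260,4,'pics/s6.png')
t=robot.snapshot('top');pickle.dump(t,open('pics/t6.pkl','wb'));crop(t,100,150,230,260,5,'pics/t6.png')
E
```

```text
t 12.55 pos [0.4647 0.2673 0.3373] yaw 19.67 tilt [-0.    -0.001 -1.   ] F [-0.2 -0.4 -2.7] gap 0.094
spin first -0.003 then tool shift cm [-0.12 -0.06  9.23] rows 4.0
```

View pics/s6.png

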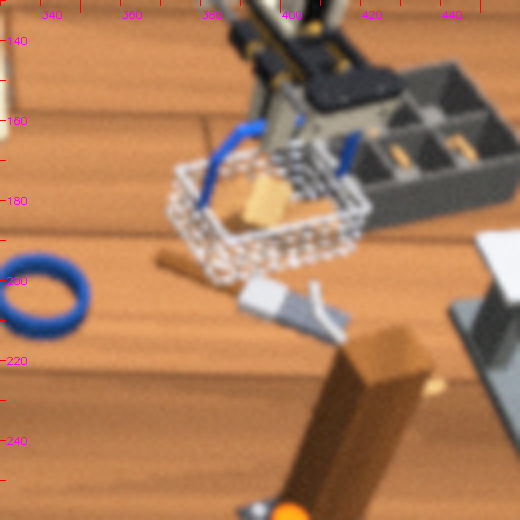

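View pics/t6.png

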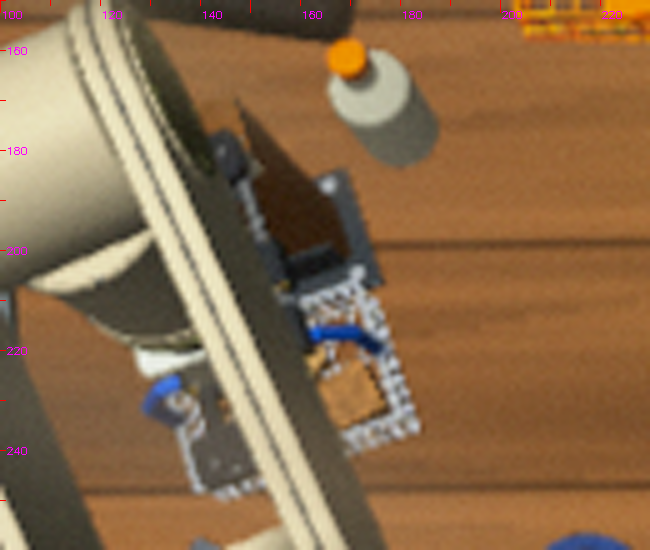

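```bash
python3 - <<'E' | tail -3
from m import *
print('tip pred', proj(s,W(post,(-.1,0,.244))),'root pred',proj(s,W(post,(-.0225,0,.228))))
print('tri tip',tri(t,(110+286/7-.4,150+402/7-.4),s,(408.4,201)),W(post,(-.1,0,.243)))
from cell import robot
x=robot.sense();print(x['joint_pos'])
E
```

```text
tri tip [0.53145372 0.31830842 0.24026096] [0.5307385  0.31616399 0.243     ]
[ 4.25640662e-01 -6.02321147e-02  1.46911031e+00 -3.40987694e-04
  1.73296733e+00  8.34408652e-02]
```

Request:
arm_command([
  {"translation": [0, 0, 1.5], "spin": 0},
  {"translation": [0, 0, 2.5], "spin": 0},
  {"translation": [0, 0, 2.5], "spin": 0},
  {"translation": [0, 0, 1.5], "spin": 0},
  {"translation": [0, 0, 0.9], "spin": 0},
  {"translation": [0, 0, 0], "spin": 0},
  {"translation": [0, 0, 0], "spin": 0},
])

```text
clock: 13.35
position: [0.4653, 0.2678, 0.2495]
ee_rot: [-0.0, 0.985, 0.171, 0.001]
ft_force: [0.0, 0.1, -1.7]
finger_gap: 0.096
```

```bash
python3 - <<'E' | tail -2
from m import *
from go import plan
from cell import robot
g=W(post,(-.08,-.023,0))
plan(g[0],g[1],.248,post[2])
t=robot.snapshot('scene');pickle.dump(t,open('pics/s7.pkl','wb'));crop(t,350,140,450,240,6,'pics/s7.png')
E
```

```text
t 13.35 pos [0.4653 0.2678 0.2495] yaw 19.64 tilt [ 0.001  0.    -1.   ] F [ 0.   0.1 -1.7] gap 0.096
spin first -0.003 then tool shift cm [ 9.8  -0.03  0.16] rows 4.0
```

View pics/s7.png

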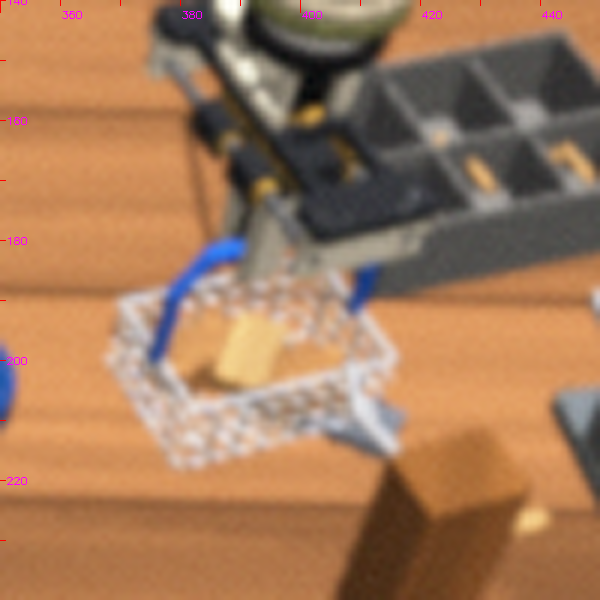

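```bash
python3 - <<'E' | tail -4
from m import *
for y in(-.065,0,.065): print(proj(s,W(post,(-.178+.045,y,.265-.075))))
print(proj(s,W(post,(-.178,-.045,.266))))
E
```

```text
[381.98102676 208.32374448]
[398.96218592 203.89288332]
[415.63087353 199.54355477]
[385.36188056 182.43434676]
```

The predicted rim corners (382,208) and (416,200) match the picture, so the basket is aligned with the hook. Now forward over the tip.

Request:
arm_command([
  {"translation": [0.7, 0, 0], "spin": 0},
  {"translation": [1.3, 0, 0], "spin": 0},
  {"translation": [1.5, 0, 0], "spin": 0},
  {"translation": [1.5, 0, 0], "spin": 0},
  {"translation": [1.5, 0, 0], "spin": 0},
  {"translation": [1.5, 0, 0], "spin": 0},
  {"translation": [1, 0, 0], "spin": 0},
  {"translation": [0.6, 0, 0], "spin": 0},
  {"translation": [0, 0, 0], "spin": 0},
  {"translation": [0, 0, 0], "spin": 0},
  {"translation": [0, 0, 0], "spin": 0},
])

```text
clock: 14.5
position: [0.5549, 0.2999, 0.2488]
ee_rot: [0.0, 0.985, 0.171, -0.0]
ft_force: [0.1, -0.1, -2.3]
finger_gap: 0.103
```

```bash
python3 - <<'E' | tail -2
from m import *
from go import plan
from cell import robot
g=W(post,(-.08,-.023,0))
plan(g[0],g[1],.231-.0174,post[2])
t=robot.snapshot('scene');pickle.dump(t,open('pics/s8.pkl','wb'));crop(t,350,140,450,240,6,'pics/s8.png')
E
```

```text
t 14.5 pos [0.5549 0.2999 0.2488] yaw 19.66 tilt [-0. -0. -1.] F [ 0.1 -0.1 -2.3] gap 0.103
spin first -0.003 then tool shift cm [ 0.28 -0.05  3.52] rows 2.0
```

View pics/s8.png

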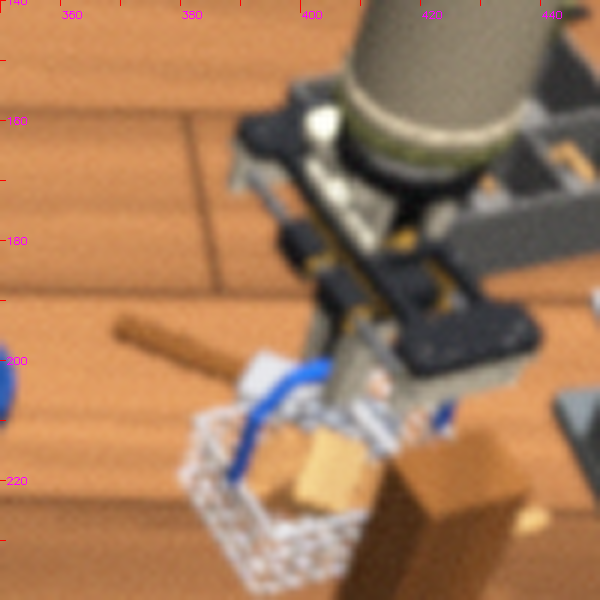

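No contact; the hook passes inside the loop at (411,208). Lowering.

Request:
arm_command([
  {"translation": [0.1, 0, 0.7], "spin": 0},
  {"translation": [0, 0, 0.8], "spin": 0},
  {"translation": [0, 0, 0.7], "spin": 0},
  {"translation": [0, 0, 0.5], "spin": 0},
  {"translation": [0, 0, 0.3], "spin": 0},
  {"translation": [0, 0, 0], "spin": 0},
  {"translation": [0, 0, 0], "spin": 0},
])

```text
clock: 15.25
position: [0.5563, 0.3003, 0.2188]
ee_rot: [-0.0, 0.985, 0.171, 0.0]
ft_force: [-0.0, -0.4, -3.0]
finger_gap: 0.098
```

Request:
arm_command([
  {"translation": [0, 0, 0.3], "spin": 0},
  {"translation": [0, 0, 0.2], "spin": 0},
  {"translation": [0, 0, 0], "spin": 0},
  {"translation": [0, 0, 0], "spin": 0},
])

```text
clock: 15.65
position: [0.5567, 0.3005, 0.2143]
ee_rot: [-0.0, 0.985, 0.171, 0.001]
ft_force: [2.0, 0.5, 1.0]
finger_gap: 0.094
```

Request:
arm_command([
  {"translation": [0, 0, 0], "spin": 0},
  {"translation": [0, 0, 0], "spin": 0},
  {"translation": [0, 0, 0], "spin": 0},
  {"translation": [0, 0, 0], "spin": 0},
  {"translation": [0, 0, 0], "spin": 0},
  {"translation": [0, 0, 0], "spin": 0},
  {"translation": [0, 0, 0], "spin": 0},
], claw=0.6)

```text
clock: 16.35
position: [0.5562, 0.3003, 0.2136]
ee_rot: [-0.0, 0.985, 0.171, -0.0]
ft_force: [-0.1, -0.3, -0.6]
finger_gap: 0.401
```

```bash
python3 - <<'E' | tail -2
from go import plan
from h import *
from cell import robot
plan(0.55,.3,.3)
t=robot.snapshot('scene');pickle.dump(t,open('pics/s9.pkl','wb'));crop(t,350,140,450,240,6,'pics/s9.png')
E
```

```text
t 16.35 pos [0.5562 0.3003 0.2136] yaw 19.65 tilt [-0. -0. -1.] F [-0.1 -0.3 -0.6] gap 0.401
spin first 0 then tool shift cm [-0.6  -0.18 -8.64] rows 3.0
```

View pics/s9.png

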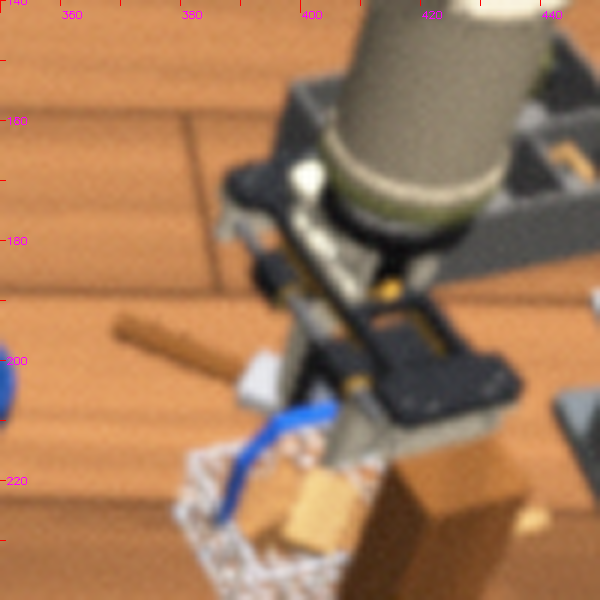

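Released; the basket hangs. I'll withdraw straight up.

Request:
arm_command([
  {"translation": [0, 0, -0.7], "spin": 0},
  {"translation": [0, 0, -1], "spin": 0},
  {"translation": [0, 0, -1.5], "spin": 0},
  {"translation": [0, 0, -2], "spin": 0},
  {"translation": [0, 0, -2.5], "spin": 0},
  {"translation": [0, 0, -3], "spin": 0},
  {"translation": [0, 0, -3], "spin": 0},
  {"translation": [0, 0, -1], "spin": 0},
  {"translation": [0, 0, 0], "spin": 0},
])

```text
clock: 17.3
position: [0.5571, 0.3007, 0.3637]
ee_rot: [-0.001, 0.985, 0.171, 0.002]
ft_force: [-0.2, 0.1, -0.1]
finger_gap: 0.403
```

```bash
python3 - <<'E' | tail -2
from m import *
from go import plan
from cell import robot
g=W(chest,(-.141,0,.1375-.0188))
plan(g[0],g[1],.35,chest[2])
t=robot.snapshot('scene');pickle.dump(t,open('pics/s10.pkl','wb'));crop(t,350,140,450,270,5,'pics/s10.png')
E
```

```text
t 17.3 pos [0.5571 0.3007 0.3637] yaw 19.65 tilt [ 0.005  0.002 -1.   ] F [-0.2  0.1 -0.1] gap 0.403
spin first 0.198 then tool shift cm [-19.88  45.14   1.22] rows 17.0
```

View pics/s10.png

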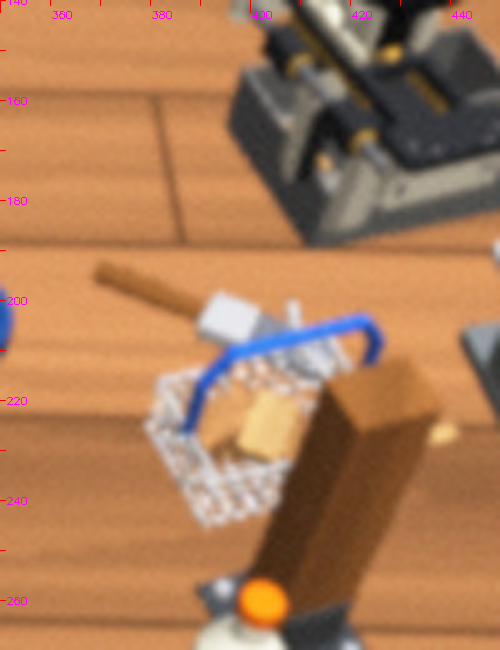

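The basket hangs with its bar on the hook at (408,208). Before going to the pull I'll check whether the gripper's shape clears the tilted lid, since the tool can't be tilted.

```bash
python3 - <<'E' | tail -2
from h import *
a=ld('s10');b=ld('t4');c=ld('s4')
crop(a,380,90,480,190,6,'pics/g1.png');crop(b,270,130,360,210,7,'pics/g2.png')
t=ld('t6');crop(t,110,150,190,260,6,'pics/g3.png')
E
```

```text
(no output)
```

View pics/g1.png

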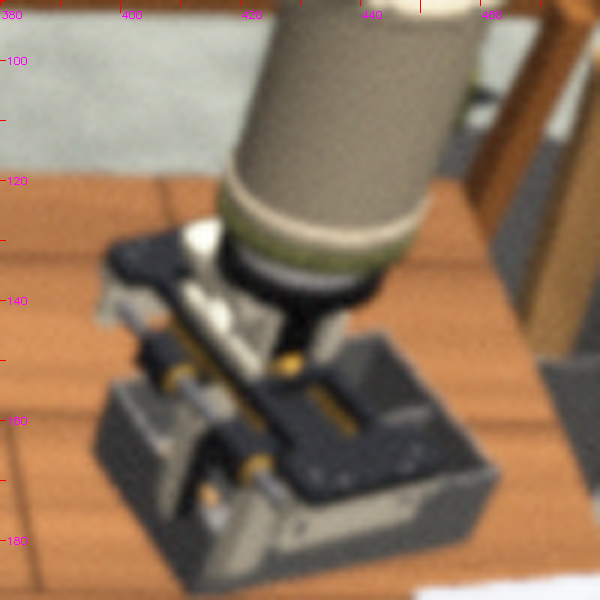

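View pics/g2.png

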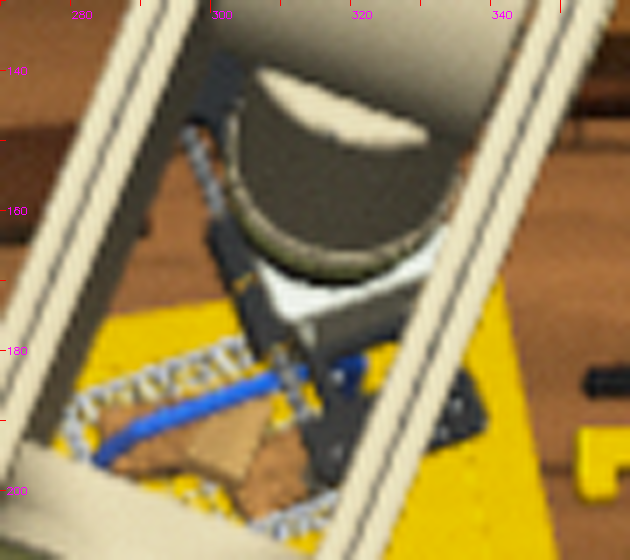

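The gripper body is rail-shaped, about 188 mm along the jaws and 75 mm across. With the jaws across the pull it would hit the lid at about 35°. So I'll turn the jaws along the pull (chest y), shut the fingers, and raise the lid by pressing on the pull's front while moving along its arc.

```bash
sed -i 's/^    if yaw is not None:/    if yaw is not None and abs(yaw)>1.2:\n        sp=(cy-yaw+np.pi)%(2*np.pi)-np.pi; R=R@Ro.from_euler("z",sp).as_matrix()\n    elif yaw is not None:/' go.py
cat > q.py <<'E'
import io,contextlib
with contextlib.redirect_stdout(io.StringIO()):
    from m import *
from go import plan
from cell import robot
cy_=chest[2]
def C(x,y,z): 
    g=W(chest,(x,y,z)); plan(g[0],g[1],g[2],cy_-np.pi/2)
def inC():
    st=robot.sense(); d=st['position']-[chest[0],chest[1],0]; R=yawR(cy_)
    print('chest frame pos mm',(R.T@d*1000).round(1),'F',(R.T@st['ft_force']).round(1),'t',round(st['clock'],2))
def snap(n,x0,y0,x1,y1,k,name):
    s_=robot.snapshot(n);pickle.dump(s_,open(f'pics/{name}.pkl','wb'));crop(s_,x0,y0,x1,y1,k,f'pics/{name}.png')
E
python3 - <<'E'
from q import *
C(-.185,0,.30)
s10=ld('s10');print('seat px',proj(s10,W(post,(-.08,0,.231))), 'bar ends',proj(s10,W(post,(-.08,.045,.231))),proj(s10,W(post,(-.08,-.045,.231))))
E
```

```text
t 17.35 pos [0.5566 0.3005 0.3613] yaw 19.66 tilt [ 0.002  0.001 -1.   ] F [-0.4 -0.6 -0.8] gap 0.399
spin first 1.768 then tool shift cm [45.13 24.23  6.07] rows 18.0
seat px [409.67662429 207.0633726 ] bar ends [421.73812835 203.8762312 ] [397.45137182 210.29378302]
```

Request:
arm_command([
  {"translation": [0, 0, 0], "spin": 0.147},
  {"translation": [0, 0, 0], "spin": 0.147},
  {"translation": [0, 0, 0], "spin": 0.147},
  {"translation": [0, 0, 0], "spin": 0.147},
  {"translation": [0, 0, 0], "spin": 0.147},
  {"translation": [0, 0, 0], "spin": 0.147},
  {"translation": [0, 0, 0], "spin": 0.147},
  {"translation": [0, 0, 0], "spin": 0.147},
  {"translation": [0, 0, 0], "spin": 0.147},
  {"translation": [0, 0, 0], "spin": 0.147},
  {"translation": [0, 0, 0], "spin": 0.147},
  {"translation": [0, 0, 0], "spin": 0.147},
], claw=1)

```text
clock: 18.55
position: [0.5556, 0.3, 0.3578]
ee_rot: [0.002, 0.756, -0.655, -0.001]
ft_force: [-0.5, 0.2, 0.3]
finger_gap: 0.006
```

Request:
arm_command([
  {"translation": [2, 1.5, 0], "spin": 0},
  {"translation": [3, 1.8, 0], "spin": 0},
  {"translation": [3.5, 1.9, 0], "spin": 0},
  {"translation": [3.5, 1.9, 0], "spin": 0},
  {"translation": [3.5, 1.9, 0.5], "spin": 0},
  {"translation": [3.5, 1.9, 0.5], "spin": 0},
  {"translation": [3.5, 1.9, 0.5], "spin": 0},
  {"translation": [3.5, 1.9, 0.5], "spin": 0},
  {"translation": [3.5, 1.9, 1], "spin": 0},
  {"translation": [3.5, 1.9, 1], "spin": 0},
  {"translation": [3.5, 1.9, 1], "spin": 0},
  {"translation": [3.5, 1.9, 1], "spin": 0},
])

```text
clock: 19.75
position: [0.3938, -0.1294, 0.298]
ee_rot: [0.0, 0.758, -0.652, -0.001]
ft_force: [0.0, -0.5, 0.4]
finger_gap: 0.007
```

Run:
```python
from q import *
C(-.185,0,.20);inC()
```

```text
t 19.75 pos [ 0.3938 -0.1294  0.298 ] yaw -81.41 tilt [-0.003  0.001 -1.   ] F [ 0.  -0.5  0.4] gap 0.007
spin first 0.005 then tool shift cm [4.97 1.86 9.79] rows 4.0
chest frame pos mm [-166.2   49.5  298. ] F [-0.1 -0.5  0.4] t 19.75
```

Request:
arm_command([
  {"translation": [2.5, 1, 2], "spin": 0.005},
  {"translation": [1.5, 0.7, 2.5], "spin": 0},
  {"translation": [0.6, 0.2, 2.5], "spin": 0},
  {"translation": [0, 0, 2], "spin": 0},
  {"translation": [0, 0, 0], "spin": 0},
])

```text
clock: 20.25
position: [0.3805, -0.1754, 0.2054]
ee_rot: [0.001, 0.756, -0.654, -0.004]
ft_force: [-0.3, 0.8, -0.2]
finger_gap: 0.005
```

Run:
```python
from q import *
C(-.18,0,.1225);inC()
snap('top',230,160,390,260,5,'t11')
snap('scene',200,140,330,240,6,'s11')
```

```text
t 20.25 pos [ 0.3805 -0.1754  0.2054] yaw -81.75 tilt [-0.007  0.005 -1.   ] F [-0.3  0.8 -0.2] gap 0.005
spin first -0.001 then tool shift cm [ 0.64 -0.65  8.29] rows 3.0
chest frame pos mm [-185.9    5.9  205.4] F [-0.1  0.9 -0.2] t 20.25
```

View pics/t11.png

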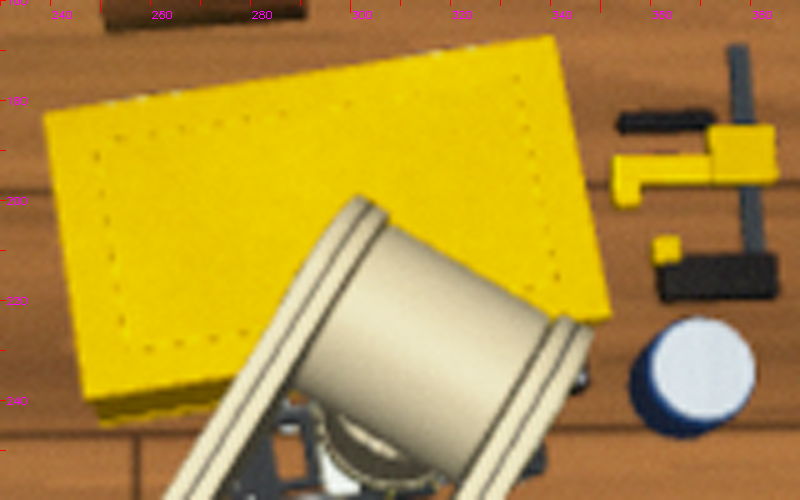

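View pics/s11.png

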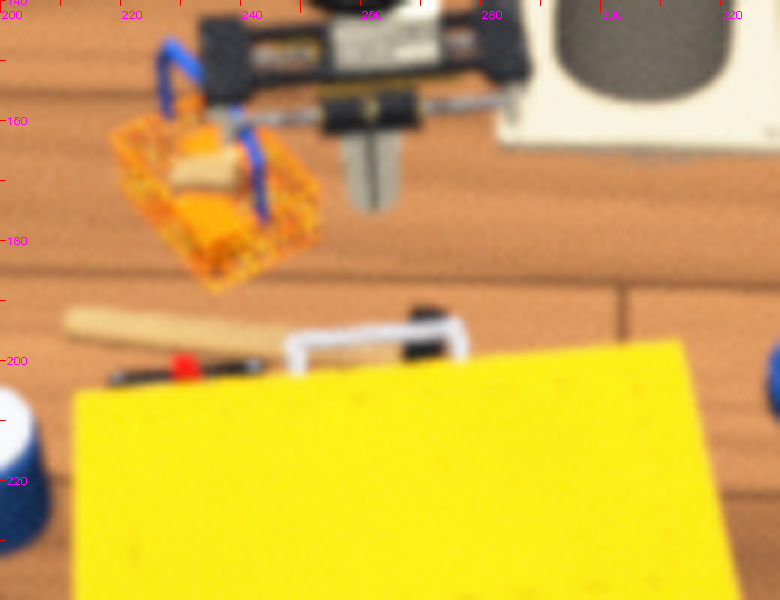

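Request:
arm_command([
  {"translation": [0.3, -0.2, 2.5], "spin": 0},
  {"translation": [0.3, 0, 2.5], "spin": 0},
  {"translation": [0, 0, 2], "spin": 0},
  {"translation": [0, 0, 1.2], "spin": 0},
  {"translation": [0, 0, 0], "spin": 0},
])

```text
clock: 20.85
position: [0.3857, -0.1818, 0.1278]
ee_rot: [0.0, 0.757, -0.654, -0.001]
ft_force: [0.1, 0.6, -0.1]
finger_gap: 0.004
```

Run:
```python
from q import *
C(-.1535,0,.1225);inC()
```

```text
t 20.85 pos [ 0.3857 -0.1818  0.1278] yaw -81.68 tilt [-0.002  0.001 -1.   ] F [ 0.1  0.6 -0.1] gap 0.004
spin first -0.0 then tool shift cm [-0.11 -2.83  0.52] rows 1.0
chest frame pos mm [-181.8   -1.2  127.8] F [ 0.2  0.6 -0.1] t 20.85
```

Request:
arm_command([
  {"translation": [0, -0.8, 0.3], "spin": 0},
  {"translation": [0, -0.8, 0], "spin": 0},
  {"translation": [0, -0.6, 0], "spin": 0},
  {"translation": [0, -0.4, 0], "spin": 0},
  {"translation": [0, 0, 0], "spin": 0},
])

```text
clock: 21.35
position: [0.4123, -0.1789, 0.1262]
ee_rot: [0.0, 0.757, -0.654, -0.0]
ft_force: [-2.2, -1.2, 1.9]
finger_gap: 0.005
```

Request:
arm_command([
  {"translation": [0, -0.1, 0], "spin": 0},
  {"translation": [0, -0.1, 0], "spin": 0},
  {"translation": [0, 0, 0], "spin": 0},
])

```text
clock: 21.65
position: [0.4125, -0.1788, 0.1261]
ee_rot: [0.001, 0.756, -0.654, -0.001]
ft_force: [-12.2, -1.2, 9.9]
finger_gap: 0.002
```

Run:
```python
from q import *
inC()
```

```text
chest frame pos mm [-154.8   -2.1  126.1] F [-12.2   0.6   9.9] t 21.65
```

Friction on the pull is good (12 N pressing gives up to 10 N sideways), which also limits the tug to about 10 N. Now the gentle tug upward.

Request:
arm_command([
  {"translation": [0, 0, -0.1], "spin": 0},
  {"translation": [0, 0, -0.1], "spin": 0},
  {"translation": [0, 0, -0.1], "spin": 0},
  {"translation": [0, 0, -0.1], "spin": 0},
  {"translation": [0, 0, 0], "spin": 0},
])

```text
clock: 22.15
position: [0.4125, -0.1787, 0.1288]
ee_rot: [0.001, 0.756, -0.654, -0.001]
ft_force: [-4.8, -3.9, -2.9]
finger_gap: 0.006
```

Request:
arm_command([
  {"translation": [0, 0, -0.1], "spin": 0},
  {"translation": [0, 0, -0.1], "spin": 0},
  {"translation": [0, 0, 0], "spin": 0},
])

```text
clock: 22.45
position: [0.4126, -0.1785, 0.1307]
ee_rot: [0.001, 0.756, -0.654, -0.001]
ft_force: [-4.9, -3.3, -4.3]
finger_gap: 0.004
```

Run:
```python
from q import *
inC()
```

```text
chest frame pos mm [-154.7   -1.8  130.7] F [-5.4 -2.6 -4.3] t 22.45
```

Request:
arm_command([
  {"translation": [0, -0.1, 0], "spin": 0},
  {"translation": [0, -0.1, -0.1], "spin": 0},
  {"translation": [0, 0, -0.1], "spin": 0},
  {"translation": [0, 0, 0], "spin": 0},
])

```text
clock: 22.85
position: [0.4127, -0.1785, 0.1319]
ee_rot: [0.002, 0.756, -0.654, -0.003]
ft_force: [-12.3, -5.0, -3.0]
finger_gap: 0.003
```

Run:
```python
from q import *
inC()
snap('scene',200,140,330,240,6,'s12')
```

```text
chest frame pos mm [-154.5   -1.8  131.9] F [-12.9  -3.2  -3. ] t 22.85
```

View pics/s12.png

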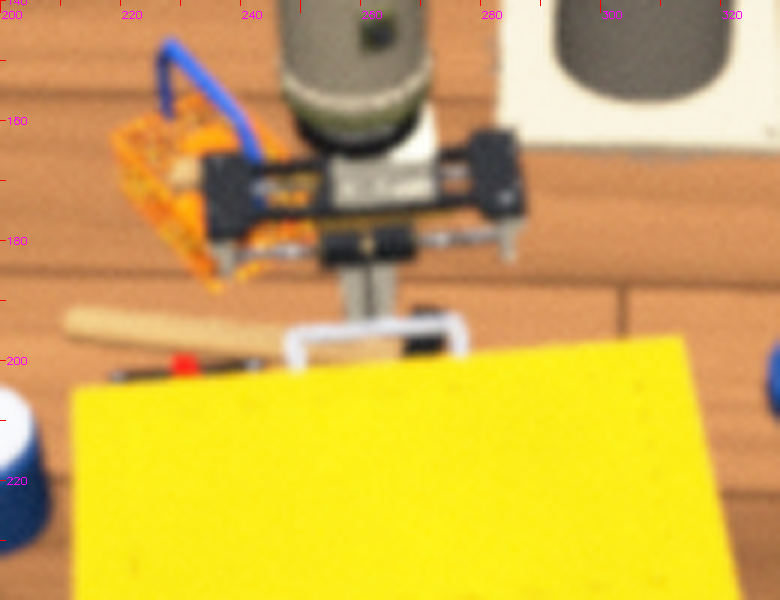

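The pull has risen about one pixel, with its right end going from (276,193.7) to (276,193). I'll go on another 4 mm to see whether it stops.

Request:
arm_command([
  {"translation": [0, 0, -0.1], "spin": 0},
  {"translation": [0, 0, -0.1], "spin": 0},
  {"translation": [0, 0, 0], "spin": 0},
])

```text
clock: 23.2
position: [0.4129, -0.1785, 0.134]
ee_rot: [0.002, 0.756, -0.654, -0.003]
ft_force: [-12.2, -5.0, -2.1]
finger_gap: 0.002
```

Request:
arm_command([
  {"translation": [0, 0, -0.1], "spin": 0},
  {"translation": [0, 0, -0.1], "spin": 0},
  {"translation": [0, 0, 0], "spin": 0},
])

```text
clock: 23.5
position: [0.4131, -0.1785, 0.1361]
ee_rot: [0.002, 0.756, -0.654, -0.002]
ft_force: [-11.4, -4.8, -2.1]
finger_gap: 0.007
```

Run:
```python
from q import *
inC()
a=ld('scene0')['image'];b=robot.snapshot('scene');pickle.dump(b,open('pics/s13.pkl','wb'))
b=b['image']
im=np.vstack([cv2.resize(x[185:215,230:330,::-1],None,fx=8,fy=8,interpolation=cv2.INTER_CUBIC) for x in(ld('s11')['image'],b)])
cv2.imwrite('pics/cmp.png',im)
```

```text
chest frame pos mm [-154.2   -1.8  136.1] F [-12.   -3.1  -2.1] t 23.5
```

View pics/cmp.png

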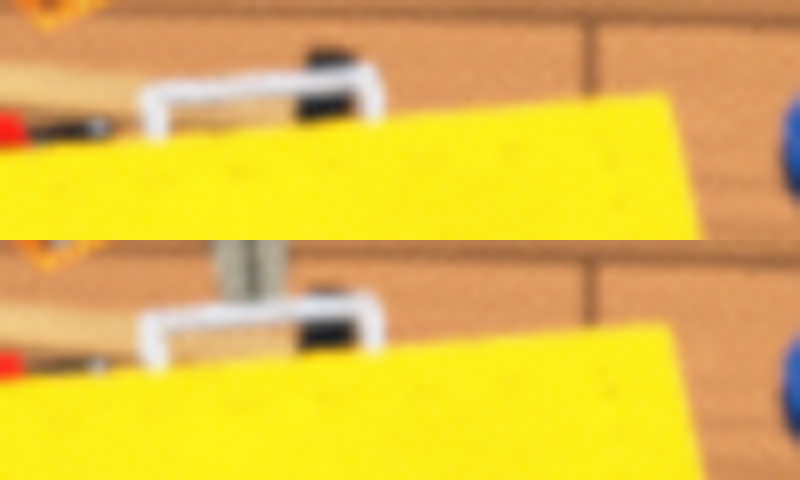

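The force stays at about 2 N through 10 mm at the pull, and the lid corner has risen about 1.6 px. So the lid isn't caught and keeps rising, and the slide isn't needed. I'll follow the arc.

Run:
```python
import numpy as np
b=lambda t:np.array([100-241*np.cos(t)+12.5*np.sin(t),125+241*np.sin(t)+12.5*np.cos(t)])
p=.04
for t in np.arange(.04+.0717,.95,.0717):
    print(round(t,3),'per row(cm, 4 rows): fwd %.3f up %.3f'%tuple((b(t)-b(p))/40), 'bar',b(t).round(1)); p=t
```

```text
0.112 per row(cm, 4 rows): fwd 0.055 up 0.429 bar [-138.1  164.3]
0.183 per row(cm, 4 rows): fwd 0.086 up 0.424 bar [-134.7  181.2]
0.255 per row(cm, 4 rows): fwd 0.116 up 0.417 bar [-130.   197.9]
0.327 per row(cm, 4 rows): fwd 0.145 up 0.407 bar [-124.2  214.2]
0.399 per row(cm, 4 rows): fwd 0.174 up 0.396 bar [-117.3  230. ]
0.47 per row(cm, 4 rows): fwd 0.202 up 0.382 bar [-109.2  245.3]
0.542 per row(cm, 4 rows): fwd 0.229 up 0.367 bar [-100.  260.]
0.614 per row(cm, 4 rows): fwd 0.255 up 0.350 bar [-89.8 274. ]
0.685 per row(cm, 4 rows): fwd 0.279 up 0.330 bar [-78.7 287.2]
0.757 per row(cm, 4 rows): fwd 0.302 up 0.310 bar [-66.6 299.6]
0.829 per row(cm, 4 rows): fwd 0.323 up 0.287 bar [-53.7 311.1]
0.9 per row(cm, 4 rows): fwd 0.343 up 0.263 bar [-39.9 321.6]
```

Request:
arm_command([
  {"translation": [0, -0.04, -0.25], "spin": 0},
  {"translation": [0, -0.06, -0.43], "spin": 0},
  {"translation": [0, -0.06, -0.43], "spin": 0},
  {"translation": [0, -0.06, -0.43], "spin": 0},
  {"translation": [0, -0.08, -0.43], "spin": 0},
  {"translation": [0, -0.09, -0.42], "spin": 0},
  {"translation": [0, 0, 0], "spin": 0},
])

```text
clock: 24.25
position: [0.4164, -0.178, 0.1604]
ee_rot: [0.003, 0.756, -0.654, -0.003]
ft_force: [-15.4, -5.1, -0.1]
finger_gap: 0.008
```

Run:
```python
from q import *
inC()
snap('scene',200,120,340,240,5,'s14')
```

```text
chest frame pos mm [-150.8   -1.8  160.4] F [-16.   -2.8  -0.1] t 24.25
```

View pics/s14.png

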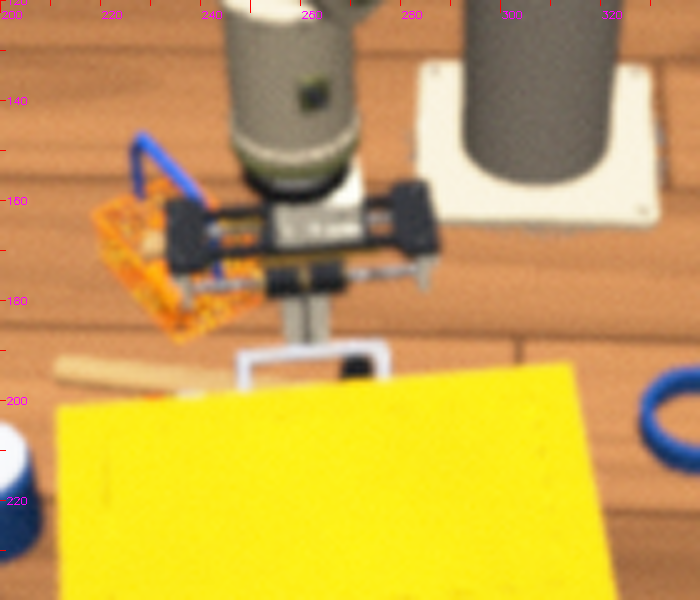

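The lid is lifting: its front corner (315,193) is up and the slide is now hidden. Carrying on.

Request:
arm_command([
  {"translation": [0, -0.08, -0.43], "spin": 0},
  {"translation": [0, -0.09, -0.42], "spin": 0},
  {"translation": [0, -0.1, -0.42], "spin": 0},
  {"translation": [0, -0.11, -0.42], "spin": 0},
  {"translation": [0, -0.12, -0.42], "spin": 0},
  {"translation": [0, -0.12, -0.41], "spin": 0},
  {"translation": [0, -0.13, -0.41], "spin": 0},
  {"translation": [0, -0.14, -0.41], "spin": 0},
  {"translation": [0, -0.15, -0.4], "spin": 0},
  {"translation": [0, 0, 0], "spin": 0},
])

```text
clock: 25.3
position: [0.4267, -0.1764, 0.1982]
ee_rot: [0.003, 0.756, -0.654, -0.003]
ft_force: [-19.0, -3.6, 3.6]
finger_gap: 0.005
```

Run:
```python
from q import *
inC()
snap('scene',200,120,340,240,5,'s15')
```

```text
chest frame pos mm [-140.4   -1.8  198.2] F [-19.3  -0.8   3.6] t 25.3
```

View pics/s15.png

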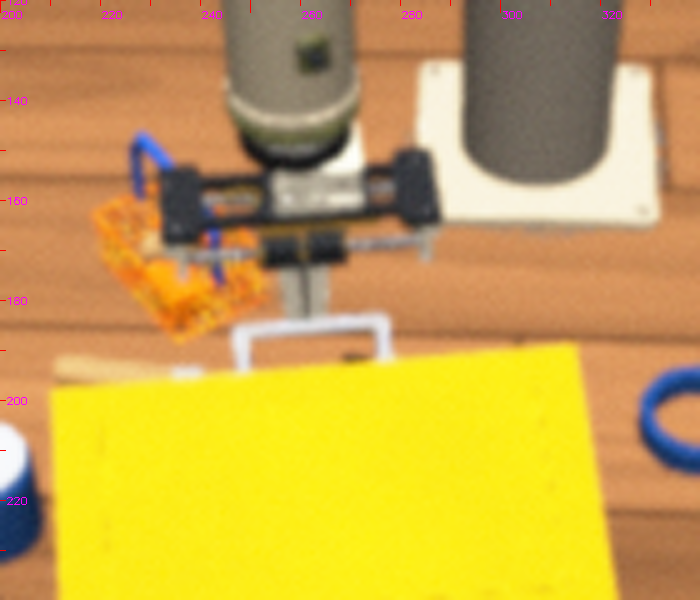

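Request:
arm_command([
  {"translation": [0, -0.07, -0.41], "spin": 0},
  {"translation": [0, -0.1, -0.41], "spin": 0},
  {"translation": [0, -0.12, -0.4], "spin": 0},
  {"translation": [0, -0.16, -0.4], "spin": 0},
  {"translation": [0, -0.17, -0.4], "spin": 0},
  {"translation": [0, -0.17, -0.39], "spin": 0},
  {"translation": [0, -0.18, -0.39], "spin": 0},
  {"translation": [0, -0.19, -0.39], "spin": 0},
  {"translation": [0, -0.2, -0.38], "spin": 0},
  {"translation": [0, 0, 0], "spin": 0},
])

```text
clock: 26.35
position: [0.4428, -0.1742, 0.2347]
ee_rot: [0.001, 0.756, -0.654, -0.001]
ft_force: [-6.0, -1.2, 0.6]
finger_gap: 0.006
```

Run:
```python
from q import *
inC()
snap('scene',200,100,340,240,5,'s16')
```

```text
chest frame pos mm [-124.1   -1.9  234.7] F [-6.2 -0.3  0.6] t 26.35
```

View pics/s16.png

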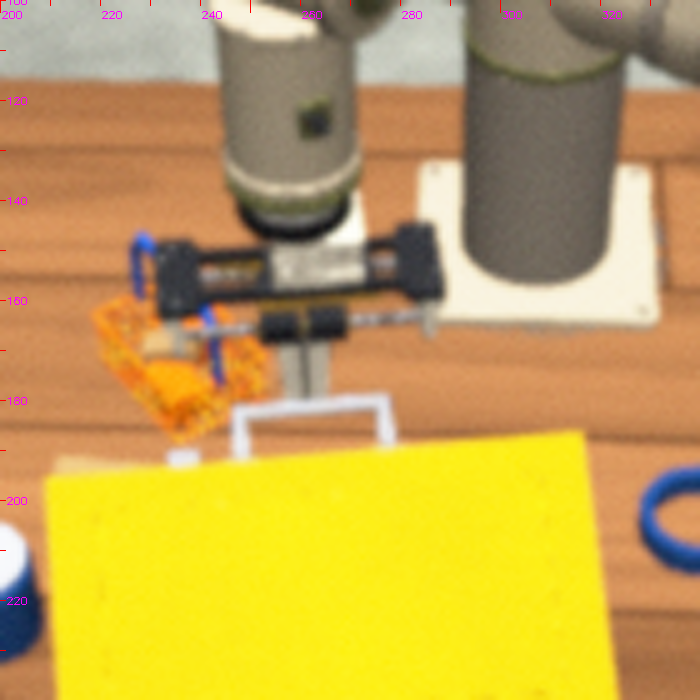

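Request:
arm_command([
  {"translation": [0, -0.21, -0.37], "spin": 0},
  {"translation": [0, -0.22, -0.37], "spin": 0},
  {"translation": [0, -0.23, -0.37], "spin": 0},
  {"translation": [0, -0.23, -0.36], "spin": 0},
  {"translation": [0, -0.24, -0.36], "spin": 0},
  {"translation": [0, -0.25, -0.35], "spin": 0},
  {"translation": [0, -0.26, -0.35], "spin": 0},
  {"translation": [0, -0.26, -0.34], "spin": 0},
  {"translation": [0, -0.27, -0.34], "spin": 0},
  {"translation": [0, -0.28, -0.33], "spin": 0},
  {"translation": [0, 0, 0], "spin": 0},
])

```text
clock: 27.5
position: [0.4668, -0.1706, 0.2707]
ee_rot: [0.001, 0.756, -0.654, -0.001]
ft_force: [-10.1, -0.2, 5.4]
finger_gap: 0.005
```

Run:
```python
from q import *
inC()
snap('scene',200,80,340,240,5,'s17')
```

```text
chest frame pos mm [-99.9  -1.8 270.7] F [-10.    1.3   5.4] t 27.5
```

View pics/s17.png

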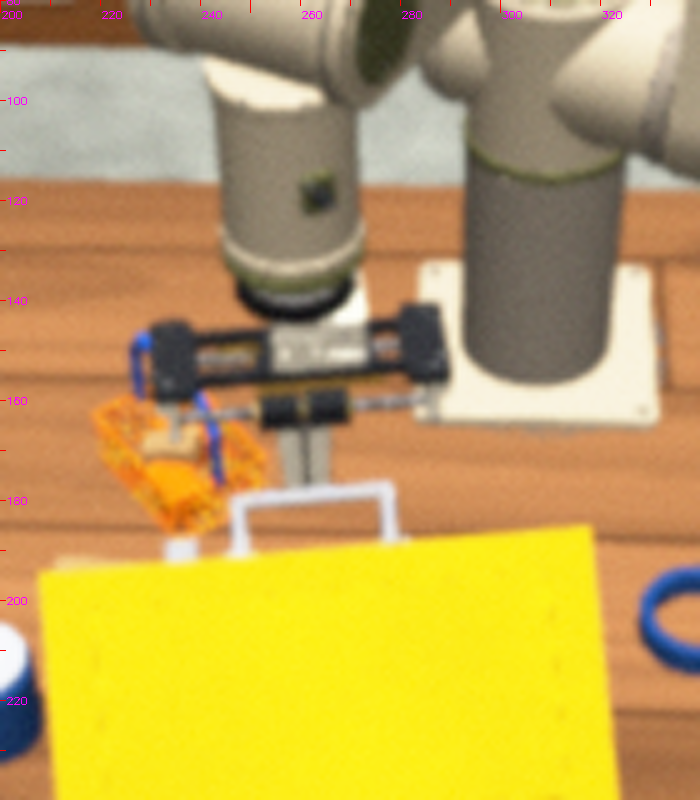

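Request:
arm_command([
  {"translation": [0, -0.22, -0.34], "spin": 0},
  {"translation": [0, -0.27, -0.34], "spin": 0},
  {"translation": [0, -0.29, -0.33], "spin": 0},
  {"translation": [0, -0.29, -0.32], "spin": 0},
  {"translation": [0, -0.3, -0.31], "spin": 0},
  {"translation": [0, -0.31, -0.31], "spin": 0},
  {"translation": [0, -0.31, -0.3], "spin": 0},
  {"translation": [0, -0.32, -0.29], "spin": 0},
  {"translation": [0, 0, 0], "spin": 0},
])

```text
clock: 28.45
position: [0.4903, -0.1671, 0.2963]
ee_rot: [0.0, 0.756, -0.654, -0.0]
ft_force: [-7.5, 1.0, 4.8]
finger_gap: 0.005
```

Run:
```python
from q import *
inC()
snap('scene',200,80,340,240,5,'s18')
```

```text
chest frame pos mm [-76.2  -1.8 296.3] F [-7.3  2.1  4.8] t 28.45
```

View pics/s18.png

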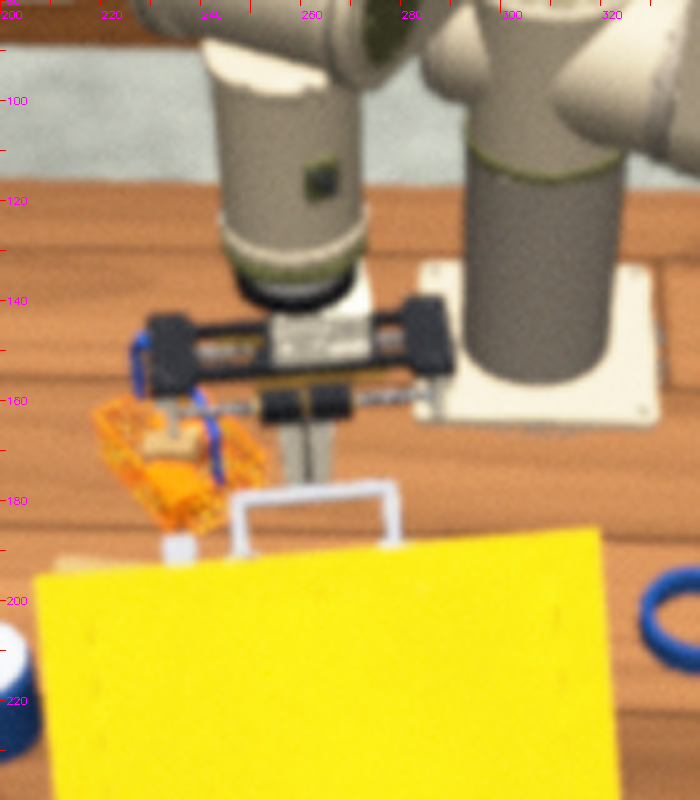

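Request:
arm_command([
  {"translation": [0, -0.33, -0.28], "spin": 0},
  {"translation": [0, -0.33, -0.27], "spin": 0},
  {"translation": [0, -0.34, -0.27], "spin": 0},
  {"translation": [0, -0.34, -0.26], "spin": 0},
  {"translation": [0, -0.34, -0.25], "spin": 0},
  {"translation": [0, -0.35, -0.25], "spin": 0},
  {"translation": [0, -0.35, -0.24], "spin": 0},
  {"translation": [0, -0.3, -0.2], "spin": 0},
  {"translation": [0, 0, 0], "spin": 0},
  {"translation": [0, 0, 0], "spin": 0},
])

```text
clock: 29.5
position: [0.517, -0.1635, 0.3161]
ee_rot: [0.0, 0.756, -0.654, 0.0]
ft_force: [-5.2, -1.2, 4.6]
finger_gap: 0.004
```

Run:
```python
from q import *
inC()
snap('scene',200,80,340,240,5,'s19')
snap('top',220,100,380,250,5,'t19')
```

```text
chest frame pos mm [-49.2  -2.1 316.1] F [-5.3 -0.4  4.6] t 29.5
```

View pics/s19.png

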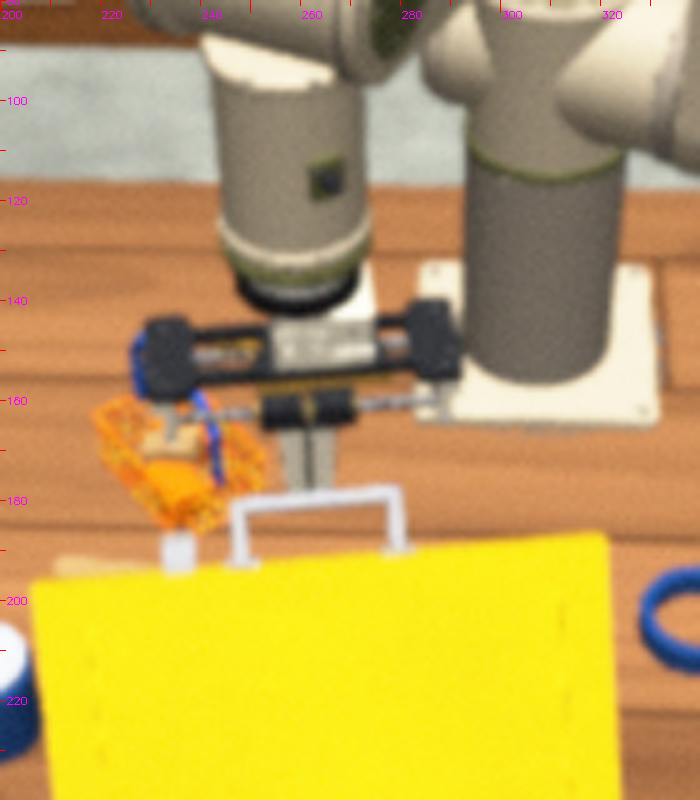

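View pics/t19.png

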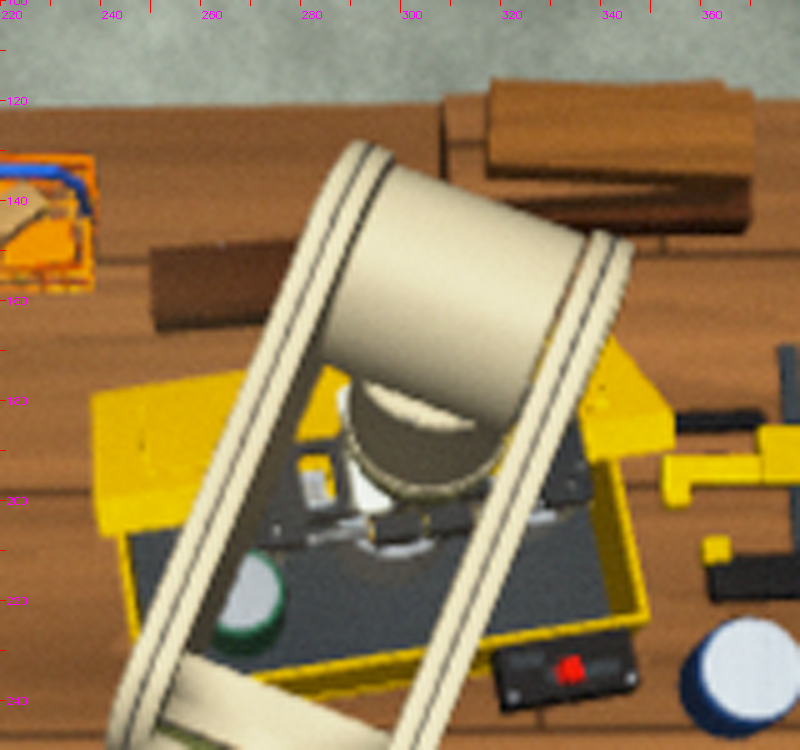

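The lid stands open well past 45°, with the pull at rows 178–181 resting against the fingers. I'll measure the angle and check the basket and the rest of the bench.

Run:
```python
from q import *
inC()
s19=ld('s19')
def L(a,b,y,t): return W(chest,(.1-a*np.cos(t)+b*np.sin(t),y,.125+a*np.sin(t)+b*np.cos(t)))
obs=[((.241,.0125,-.05),(246.6,180.2)),((.241,.0125,.05),(278.6,177.6)),((.203,.025,-.18),(205.9,195.8)),((.203,.025,.18),(320.4,186))]
f=lambda p:np.concatenate([proj(s19,L(*o[0],p[0]))-o[1] for o in obs])
r=least_squares(f,[.8]);print('theta',r.x,r.fun.reshape(-1,2).round(1).tolist())
v=robot.snapshot('scene');cv2.imwrite('pics/s20.png',v['image'][:,:,::-1]);crop(v,350,170,450,270,6,'pics/s20c.png')
v=robot.snapshot('top');cv2.imwrite('pics/t20.png',v['image'][:,:,::-1])
inC();print(robot.sense()['dq'].round(4))
```

```text
chest frame pos mm [-49.4  -2.1 316. ] F [-5.3  0.   4.5] t 29.6
theta [0.87957708] [[0.2, 0.2], [-0.7, 0.3], [0.8, 0.4], [-1.1, 0.7]]
chest frame pos mm [-49.4  -2.1 316. ] F [-6.1 -0.2  5.1] t 29.7
[-0.0008  0.0006  0.0002  0.0014 -0.0008  0.0012]
```

View pics/s20c.png

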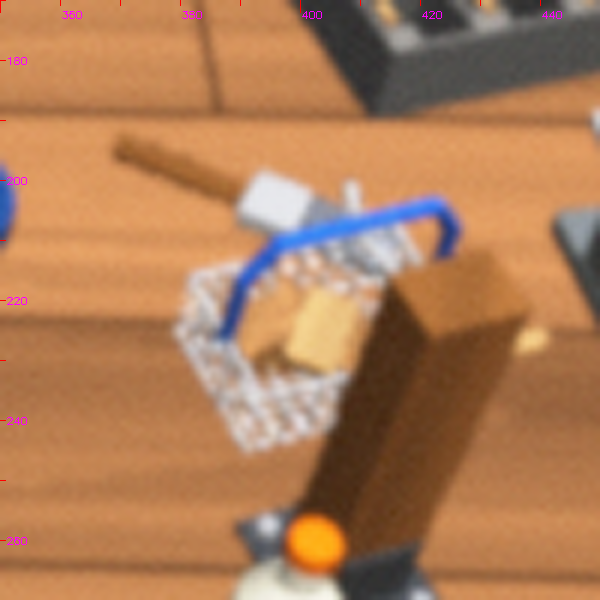

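View pics/t20.png

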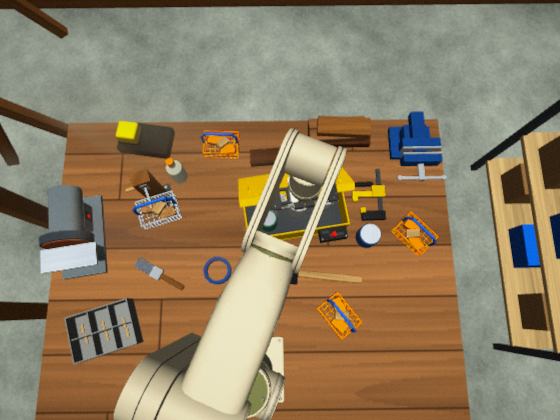

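The fit gives 0.88 rad and the tool position about 0.93, both inside the band. The basket hangs still with its bar at (395–421, 210–204), and the bystanders are where they were. I'll nudge the lid nearer 55° and settle.

Request:
arm_command([
  {"translation": [0, -0.25, -0.2], "spin": 0},
  {"translation": [0, -0.3, -0.2], "spin": 0},
  {"translation": [0, -0.25, -0.15], "spin": 0},
  {"translation": [0, 0, 0], "spin": 0},
  {"translation": [0, 0, 0], "spin": 0},
  {"translation": [0, 0, 0], "spin": 0},
  {"translation": [0, 0, 0], "spin": 0},
])

```text
clock: 30.4
position: [0.525, -0.1622, 0.321]
ee_rot: [0.0, 0.756, -0.654, -0.0]
ft_force: [-3.9, -0.8, 2.3]
finger_gap: 0.008
```

Run:
```python
from q import *
inC()
snap('scene',200,80,340,240,5,'s21')
inC(); print(robot.sense()['dq'].round(4))
```

```text
chest frame pos mm [-41.1  -1.9 321. ] F [-4.  -0.2  2.3] t 30.4
chest frame pos mm [-41.1  -1.9 321.1] F [-3.7 -0.4  3.9] t 30.45
[ 0.0014 -0.0009  0.0016  0.0009 -0.0001 -0.0007]
```

View pics/s21.png

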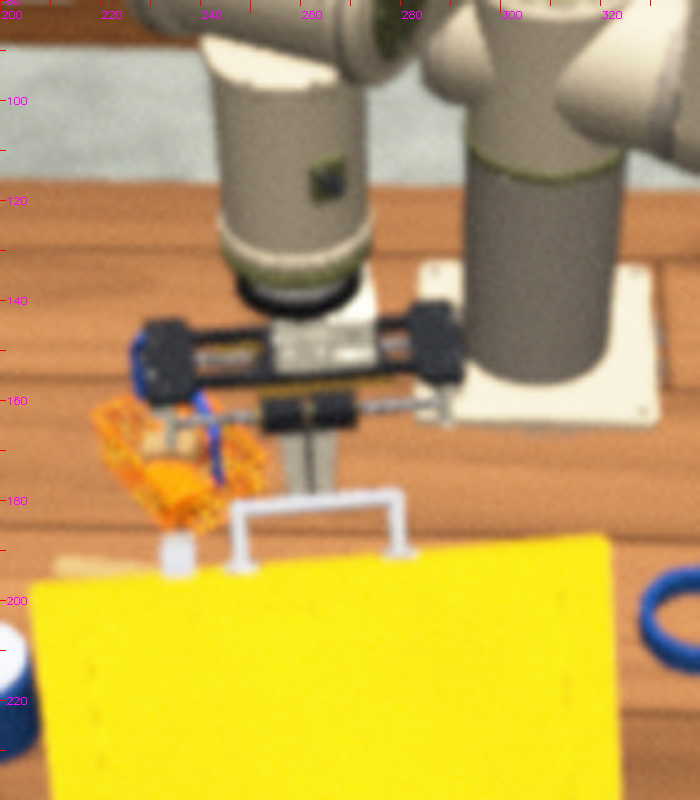

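The lid is steady at roughly 0.92–0.97 rad, pressing on the fingers with about 4 N. I'm handing in.

Run:
```python
from cell import robot
print(robot.hand_in()); s=robot.sense(); print(s['clock'],s['position'],s['ft_force'])
```

```text
the job is handed in; nothing more can be done
None
the job is handed in; nothing more can be done
```

The basket hangs by its blue bar on the hook, and the lid is held open at roughly 53–55°. I handed in at about 30.5 s of the 72 s allowed; no verdict was reported.

- **Basket:** The first grip closed too slowly and came up empty, without moving the basket; the second try held. The last close picture shows the bar within about 1–2 pixels of where the seat should be, hanging still and clear of the arm.
- **Lid:** I tried it at the pull with about 3–5 N, before touching the slide. It rose past its 4 mm of play without stopping, so the catch was not engaged and I never touched the slide.
- **How it is held:** The gripper body is too long to grip across the pull at that angle. The shut fingers press on the front of the pull instead, and the lid leans on them rather than being clamped.
- **Last checks:** The arm was at rest, with about 4 N horizontally on the fingers and the lid still.
- **Where measurements differed:** Before a last 8 mm nudge, the camera fit gave 0.88 rad for the lid and the tool position about 0.93. After the nudge I put it at 0.92–0.97. All of these lie inside 0.80–1.12.
- **Other things on the bench:** Nothing else looked moved in the last overhead picture, by eye and not measured; the arm hid part of the hammer and offcut.

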